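Load and clamp a jar in the leaning bench mixer

ROBOT

A 6-joint arm with a two-finger parallel gripper is mounted at the origin on a cart in front of the work surface, level with it; the furniture and walls round the work are solid. World frame = base frame: x ahead of the robot, y to its left, z up, the work surface at z = 0. Lengths are in m, angles in rad, forces in N, time in s.
With the tool pointing down it reaches from about 0.3 to 0.775 m from the base axis. Payload 14.6 kg.
Tool frame: the origin (TCP) lies midway between the tips of the shut fingers; the grasp point (between the pads) lies 19 mm behind it (ctrl.grip_depth is the distance from the TCP to the grasp point, in m); z points along the fingers, x is the direction in which the jaws open and shut, and the axes are right-handed (so a half turn about z gives the same grasp; the last joint's range is limited). The gripper opens to 94 mm and grips with 3 to 60 N. Pads are 16 mm wide; open, the fingers measure 119 mm over their backs; the gripper's body (75 mm by 177 mm) begins 78 mm behind the grasp point.
Start: joints at [1.124, 0.3, 1.521, -0, 1.321, -0.067], TCP at [0.204, 0.511, 0.183] pointing down, gripper open.
Joint ranges: [-3.03, 3.03], [-0.79, 2.21], [0.23, 2.52], [-1.04, 4.18], [0, 3.07], [-2.55, 2.55]. Speed limits (rad/s): [2.22, 2.22, 2.57, 3.14, 3.14, 3.14].

INTERFACE

Orientations are given as [roll, pitch, yaw] about the fixed x, y, z axes, in that order (R = Rz(yaw) Ry(pitch) Rx(roll)).
In Python, from station import ctrl gives the robot as it stands.
- The arm moves only by the tool play_rows, never from a script. Its argument "steps" is a list that holds one entry, the list of rows, each a list of 7 numbers: the shift along the tool's x, y, z in cm, then the turn, a rotation vector about the tool's x, y, z in rad, then the opening, from 0 (shut) to 1 (fully open). In form: [[[x, y, z, ax, ay, az, hand], ...]]. A call has 1 to 20 rows; each row is the pose to reach, as a shift and turn from the pose measured when the call began, along the tool's axes at that moment; what a row does not reach only later rows make up. A row lasts 1/12 s, in which the tool goes at most 41.7 mm and 7.16 degrees, less where a joint would pass 70% of its speed; a pose out of reach is approached as far as the arm can. A call with a gripper value outside its range is refused whole. The fingers move at their own pace and stop on an object; "force" is the grip in N (left out, the last holds). Time passes only in rows, so rows that repeat a pose let the fingers close. It gives the time, the measured TCP pose, the force and the opening at its end, in the units of the state.
- ctrl.get_obs(): the state, without advancing time (a new reading comes with each control period).
- ctrl.camera(name): name is "scene" or "top" or "wrist"; returns a dict with "frame" (400x640x3 uint8, blue, green, red), "fovy" (degrees; the focal length in pixels is half the picture's height over the tangent of half this angle, whatever the lens; pixels are square), "cx", "cy" (the principal point, pixels), "world_to_cam" (4x4, takes a point from world to camera coordinates). Camera axes: x right, y up, looking along -z (the intrinsics and any distortion apply to the point x, -y, -z); pixel columns grow to the right and rows downward; lengths in m; the calibration is good to about 2 mm. A picture is of the moment at which its call begins. There is no depth.
- ctrl.hand_in(): hands the job in, once; it reports no verdict.
The state is a dict: "time_s": time; "qpos": joint angles; "joint_vel": joint speeds; "tau": joint torques, N m; "ee_pos": TCP position; "eef_rot": TCP orientation; "force": force on the tool from outside, world axes, zero at the start; "moment": the same for the moment, N m; "grip_width": finger opening in m.
Only numpy, scipy, OpenCV 4.12 (cv2) and the standard library are available. Lean on these libraries where they do the work, as an engineer would, in place of code of your own. Each camera call takes 0.05 s, during which the arm holds its last target. There are 200 camera calls.

TASK

Get the small bench mixer ready to run: stand the medium-width screw-cap jar (48 mm across, the one that fits the mixer's leaning cup) in that cup, cap up and fully home, swing the clamp arm over it and turn the ring at the arm's end a quarter turn clockwise until it clicks locked. Then turn the clamp knob clockwise until its slip clutch gives, stop after the first click (three at most), and let go. Leave the other jar, the slim bottle and the stack of weighing dishes alone.

Things in the scene. Friction and masses are not known exactly. Their poses are not given: they have to be found in the camera images.
- jar: The jar to load: white screw-cap jar, 48 mm across, 87 mm tall, 0.08 to 0.13 kg; body 48 mm wide up to about 62 mm, ribbed cap 40 mm wide from 70 mm up. Held by its body and moved briskly, it can pivot between the pads. Stands upright on the bench at the start, in any of three places. Origin: centre of its underside, z along its axis to the cap.
- jar_tall: Bystander, leave alone: larger white screw-cap jar, 62 mm across, 122 mm tall. Origin: centre of its underside.
- bottle_slim: Bystander, leave alone: slim screw-cap bottle, 34 mm across, 80 mm tall. Origin: centre of its underside.
- weigh_boats: Bystander, leave alone: stack of square white weighing dishes, 80 x 80 x 35 mm. Origin: centre of its underside.
- mixer: White wedge-shaped console fixed to the bench, 187 mm deep, 224 mm wide, 125 mm tall at the back, turned up to 17 degrees either way; its top slopes down 30 degrees towards the robot. Origin: on the bench, 100 mm below the cup's floor; x to the back (from -78 to 109 mm), y left, z up.
- cup_floor (a point): Centre of the inner floor of the round metal cup, which stands square on the slope and so leans 30 degrees towards the robot. Axes, used below as 'cup frame': z along the cup out of its mouth, x up the slope away from the robot, y to the mixer's left. A jar that is home has its origin here; it may lean some 5 degrees in the cup until clamped, and its cap reaches z = 87 mm.
- cup_mouth (a point): Centre of the cup's mouth, 35 mm along the cup's axis above its floor; same axes as cup_floor. Inner radius of the cup 25.4 mm up to z = 29, flared to 28.2 mm at the mouth; outer radius 32.2 mm. No lid.
- pivot (a point): Pivot of the clamp arm: on its axis, in mid-thickness of the bar, in the cup frame at x = 0, y = -78, z = 104 mm; same axes as cup_floor. A post 21 mm thick stands below it; the arm's eye, 36 mm across, reaches z = 117. A steel fork 30 mm wide (y), at x = 11 to 20, y = 65 to 95, up to z = 96 mm, receives the other end of the arm.
- bar_waist (a point): Bare waist of the clamp arm, to pinch or push: middle of an aluminium bar 22 mm wide, 12 mm thick, 119 mm from the pivot; 40 mm of bar is free here, between knob (78 mm from the pivot) and ring (158 mm). The arm swings in the plane of the slope. Axes: y along the bar from pivot to ring, x across it (the side that trails when swung home), z as the cup's.
- swing_arm (a joint): Clamp arm (rad): 0 = home at its stop, over the cup, bar pointing to the mixer's left (y of the cup frame); grows to 2.0 as it swings back and up the slope, clockwise seen from above. Starts at 1.35 to 1.85. Friction 0.3 N m: it stays where it is left. With the jar home, the retracted pad passes some 5 mm above the cap.
- ring_grip (a point): Where to grip the lock ring, on its axis, 10 mm below its top and 23 mm above the bar's mid-thickness. Dark knurled steel ring on the end of the arm, 38 mm across, 24 mm tall, its lower edge 3 mm above the bar's top, with a steel pin end in its middle and a small steel rib on top. z outwards, parallel to the cup's axis. 80 mm from the clamp knob.
- lock_ring (a joint): Lock ring (rad): 0 = open (rib on top towards the low front of the mixer when the arm is home), 1.571 = locked, at its stop (rib to the left); grows clockwise from above. A T-head below the bar turns behind the fork's two prongs, only when the arm is home. Ball detents of about 0.1 N m at both ends: it clicks home over the last 0.3 rad. Starts at 0.
- knob_grip (a point): Where to grip the clamp knob, on its axis, 12 mm below its top and 32 mm above the bar's mid-thickness. Black fluted knob, 42 mm across, 28 mm tall, its lower edge 10 mm above the bar's top, with a white line on a rib on top; on the middle of the arm, so over the cup when the arm is home. z along its axis, outwards.
- clamp_knob (a joint): Slip of the knob against its spindle (rad), clockwise from above positive: 0 until the clutch gives at about 0.39 N m, then the torque falls to 0.26 and rises again with each click, one every 0.52 rad; the first has passed at 0.3. The knob turns by this angle plus that of joint spindle.
- spindle (a joint): Clamp spindle (rad), clockwise from above positive, shown by a steel collar with a dark notch just below the knob. Starts at 0 to 0.25, turns with the knob against 0.21 N m of friction and feeds the pad down 7 mm per rad. With the jar below it stops at about 0.9 to 1.2, when the clutch slips, and stays there when let go.
- clamp_pad: Black rubber pad under the arm, 30 mm across, which the spindle drives down onto the jar's cap; it does not rotate. Origin: on the knob's axis, 4.5 mm above the pad's face; z outwards.
There are look-alikes about, which are no part of the job. What is shaped like the jar but red is not meant.

How it is judged:
By the outcome, as a careful person would: the job done as asked, in the order asked, and still so for the second after the job is handed in, with the robot touching nothing.
It also fails if it takes over 72 s, if anything falls off the work surface, if the arm or the gripper's body presses on something with over 40 N, if the wrist force passes 120 N, or if a joint passes its speed limit or range.

## Working session

There is one attempt and no reset: what is moved stays moved. The work goes in short steps, Python scripts to look and compute and a tool call to move; the robot and the scene stay as the last step left them, time stands still between calls to the robot, and variables do not carry over. Pictures are saved under pics/ and viewed, about 8 in all and at most 12, crops included, and the job is handed in when it is done.

Besides the shell and the picture viewer there is one more tool, called after "Request:" in YAML: its name, and indented under it one key for each argument. play_rows: Moves the arm, as the interface text tells. Its arguments: {"type":"object","properties":{"steps":{"type":"array"},"force":{"type":"number"}},"required":["steps"]}

```bash
ls; mkdir -p pics; python3 - <<'E'
from station import ctrl
import cv2,numpy as np
o=ctrl.get_obs();print({k:np.round(v,3) for k,v in o.items()},ctrl.grip_depth)
for n in("scene","top"):
    c=ctrl.camera(n);cv2.imwrite(f"pics/{n}0.png",c["frame"]);print(n,c["fovy"],c["cx"],c["cy"],{k:v for k,v in c.items() if k not in("frame","fovy","cx","cy")})
E
```

```text
pics
{'time_s': np.float64(0.0), 'qpos': array([ 1.124,  0.3  ,  1.522,  0.   ,  1.321, -0.067]), 'joint_vel': array([ 0.   , -0.001,  0.   , -0.   ,  0.   , -0.001]), 'tau': array([-3.0000e-03, -5.3181e+01, -3.5272e+01,  7.1000e-02,  2.4000e-02,
       -0.0000e+00]), 'ee_pos': array([0.204, 0.511, 0.182]), 'eef_rot': array([-3.142e+00,  1.000e-03,  1.191e+00]), 'force': array([-0.99 ,  0.126, -0.465]), 'moment': array([ 0.007,  0.019, -0.026]), 'grip_width': np.float64(0.094)} 0.0188
scene 51.81967448949436 322.6965141603634 208.7593851530989 {'world_to_cam': array([[ 0.81149099, -0.58398329, -0.02111592, -0.33103334],
       [ 0.29869493,  0.3834606 ,  0.8739218 , -0.3216764 ],
       [-0.50225861, -0.71548688,  0.48560767, -0.75683559],
       [ 0.        ,  0.        ,  0.        ,  1.        ]])}
top 50.64010360069379 316.7076606605002 193.9928465355685 {'world_to_cam': array([[ 0.02786644, -0.99957615,  0.00842562,  0.10438102],
       [ 0.9946526 ,  0.02856576,  0.09924821, -0.54128989],
       [-0.09944683,  0.00561487,  0.99502704, -1.11919579],
       [ 0.        ,  0.        ,  0.        ,  1.        ]])}
```

View pics/scene0.png

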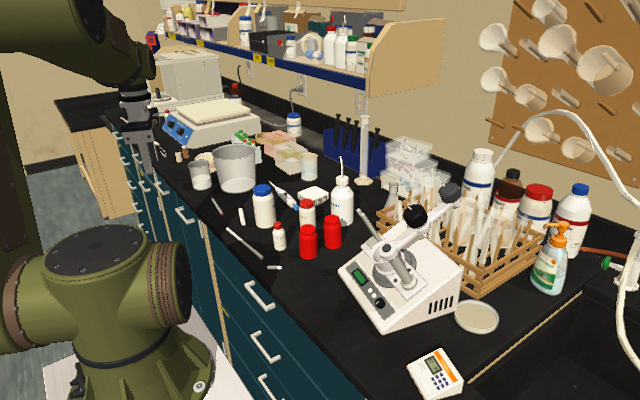

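View pics/top0.png

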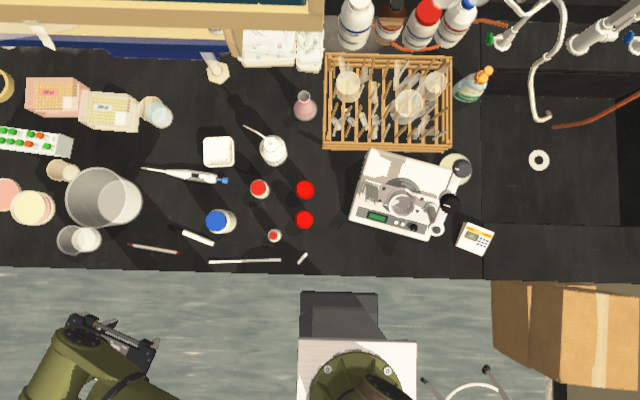

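Top: target jar has a red cap at (260,188). The tall jar (blue cap) is at (220,221), the slim bottle at (274,235), the dishes at (218,151), red decoys at (305,190) and (305,220), the mixer cup at about (402,205), and the arm is swung back with its knob at (450,202). I'll zoom in on the mixer.

```bash
cat > h.py <<'E'
import numpy as np,cv2
from scipy.spatial.transform import Rotation as R
def K(c): return 200/np.tan(np.radians(c["fovy"])/2)
def proj(c,p):
    p=np.atleast_2d(p);q=p@c["world_to_cam"][:3,:3].T+c["world_to_cam"][:3,3]
    return np.c_[c["cx"]+K(c)*q[:,0]/-q[:,2],c["cy"]+K(c)*-q[:,1]/-q[:,2]]
def ray(c,u,v):
    M=c["world_to_cam"];d=np.array([(u-c["cx"])/K(c),-(v-c["cy"])/K(c),-1.])
    return -M[:3,:3].T@M[:3,3],M[:3,:3].T@d
def onz(c,u,v,z):
    o,d=ray(c,u,v);return o+d*(z-o[2])/d[2]
def tri(rs):
    A=0;b=0
    for o,d in rs:
        d=d/np.linalg.norm(d);P=np.eye(3)-np.outer(d,d);A=A+P;b=b+P@o
    return np.linalg.solve(A,b)
E
python3 - <<'E'
from h import *
from station import ctrl
t=ctrl.camera("top");s=ctrl.camera("scene")
f=t["frame"].astype(int);m=((f[...,2]>120)&(f[...,1]<80)&(f[...,0]<80)).astype(np.uint8)
n,l,st,ce=cv2.connectedComponentsWithStats(m)
for i in range(1,n):
    if st[i,4]>25: print(st[i],ce[i].round(1),onz(t,*ce[i],.087).round(4))
a=cv2.resize(t["frame"][135:255,335:495],None,fx=5,fy=5,interpolation=cv2.INTER_CUBIC)
b=cv2.resize(s["frame"][170:340,330:500],None,fx=3.5,fy=3.5,interpolation=cv2.INTER_CUBIC)
cv2.imwrite("pics/a.png",a);cv2.imwrite("pics/b.png",b)
E
```

```text
[415   0  27  26 470] [427.4  12.8] [ 1.0298 -0.1636  0.087 ]
[553  92  87  36 176] [594.1 114.9] [ 0.7619 -0.6034  0.087 ]
[251 181  15  14 158] [257.8 187.3] [0.5449 0.2717 0.087 ]
[296 180  19  20 284] [304.7 189.5] [0.5427 0.151  0.087 ]
[295 210  19  19 276] [303.9 219.3] [0.4662 0.1509 0.087 ]
[270 232   7   7  37] [272.9 235.1] [0.4239 0.2282 0.087 ]
```

View pics/a.png

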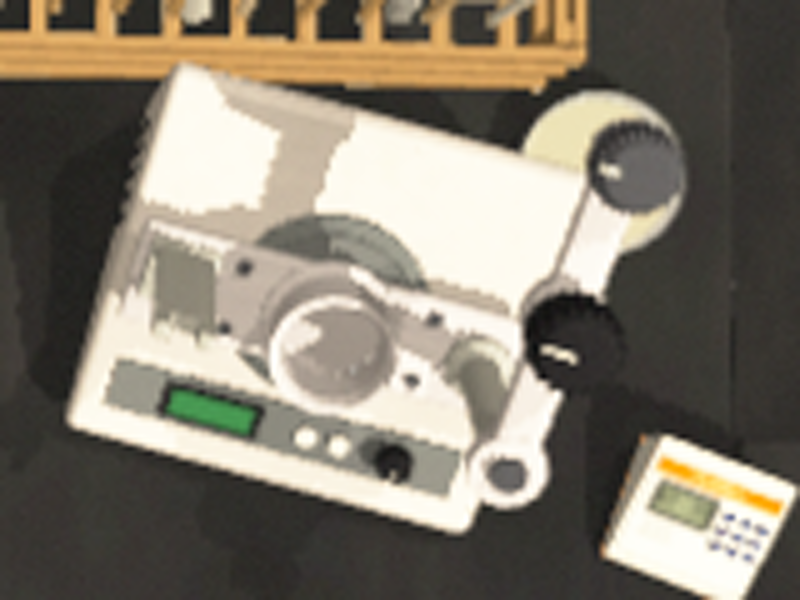

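View pics/b.png

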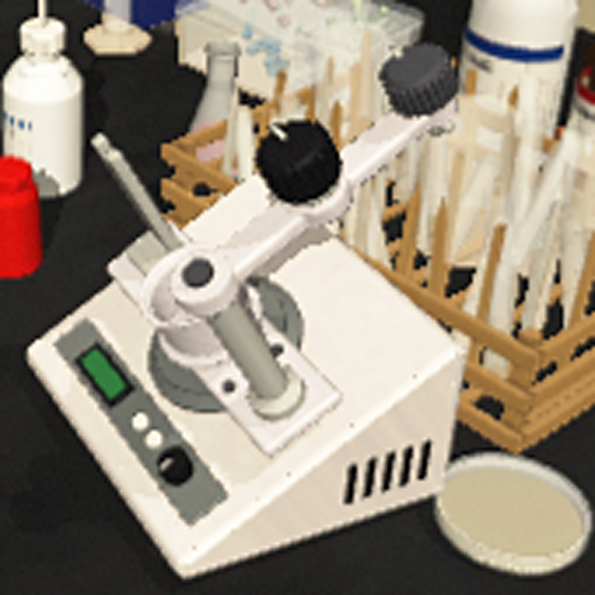

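```bash
cat >> h.py <<'E'
def cupframe(x,y,yaw): return R.from_euler("z",yaw)*R.from_euler("y",-30,degrees=True), np.array([x,y,.1])
def armpt(q,r,h): return np.array([r*np.sin(q),-.078+r*np.cos(q),.104+h])
E
python3 - <<'E'
from h import *
from station import ctrl
from scipy.optimize import least_squares
t=ctrl.camera("top");s=ctrl.camera("scene")
T=lambda u,v:np.array([u/5+335-.4,v/5+135-.4]); S=lambda u,v:np.array([u/3.5+330,v/3.5+170])
def model(p):
    Rc,o=cupframe(*p[:3]);q=p[3]
    C=lambda v:Rc.apply(v)+o
    M=lambda a,b,c:R.from_euler("z",p[2]).apply([a,b,c])+[p[0],p[1],0]
    return [(t,C(armpt(0,0,.013)),T(508,474)),(s,C(armpt(0,0,.013)),S(200,270)),
     (t,C([0,0,.035]),T(333,352)),
     (t,C(armpt(q,.078,.044)),T(573,343)),(t,C(armpt(q,.158,.033)),T(638,165)),
     (s,C(armpt(q,.078,.044)),S(289,157)),(s,C(armpt(q,.158,.033)),S(412,72)),
     (t,M(-.078,.112,.01),T(70,425)),(t,M(-.078,-.112,.01),T(470,530)),
     (t,M(.109,.112,.125),T(178,65)),(s,M(-.078,-.112,0),S(183,577)),(s,M(-.078,.112,.01),S(32,352))]
f=lambda p:np.concatenate([proj(c,P)[0]-u for c,P,u in model(p)])
r=least_squares(f,[.5,-.15,-.25,1.7],loss="soft_l1");print(r.x);print(f(r.x).reshape(-1,2).round(1))
# jar: triangulate cap top
a=s["frame"][185:240,285:325].astype(int)
m=((s["frame"][...,2].astype(int)>110)&(s["frame"][...,1]<80)&(s["frame"][...,0]<80)).astype(np.uint8)
n,l,st,ce=cv2.connectedComponentsWithStats(m)
for i in range(1,n):
    if st[i,4]>25: print(st[i],ce[i].round(1))
# cap drawn for top: guess
for z in (.0,.06,.087): print(proj(s,[.545,.27,z]),proj(t,[.545,.27,z]))
f0=proj(t,[[.545+.02*np.cos(a),.27+.02*np.sin(a),.087] for a in np.linspace(0,6.28,40)]);print(f0.min(0),f0.max(0))
E
```

```text
[ 0.52396135 -0.0940348  -0.23033347  1.53911653]
[[ 1.1 -0.8]
 [-0.1 -0.2]
 [ 0.7 -0.2]
 [ 1.5  1. ]
 [ 0.1  0.6]
 [ 0.3 -4.8]
 [-0.2 -3.4]
 [-0.9 -0.6]
 [-1.3 -0.6]
 [-0.2 -2.6]
 [-0.5  5.1]
 [-2.7  2.7]]
[327  14   9  17  67] [331.2  25.1]
[146  35  10  15  88] [150.5  40.7]
[232  83   6   5  26] [234.1  85. ]
[526 184  27  17 362] [539. 192.]
[496 197  25   6  74] [508.3 199.4]
[300 199  14  10 108] [306.3 203.3]
[323 215  19  35 543] [332.  231.9]
[555 216  34  10  93] [574.1 222. ]
[274 221   8   9  51] [277.2 225. ]
[299 225  18  35 574] [307.5 241.9]
[588 248  40  11 136] [607.7 252.4]
[[307.07067111 227.38181905]] [[262.48514553 190.92364523]]
[[306.25292234 209.76502488]] [[259.76662841 188.49553252]]
[[305.87177699 201.55399535]] [[258.44571936 187.315729  ]]
[250.64506578 179.59392491] [266.21952076 195.05928652]
```

```bash
cat >> h.py <<'E'
P=(.5240,-.0940,-.2303)
def cw(v,P=P):
    Rc,o=cupframe(*P);return Rc.apply(v)+o
def toolR(ang,P=P):
    """tool down the cup axis; ang = angle of jaws from cup x, counterclockwise from above"""
    return cupframe(*P)[0]*R.from_euler("z",ang)*R.from_euler("x",np.pi)
def rel(o,pos,rot):
    """pose -> shift cm + rotvec in present tool frame"""
    A=R.from_euler("xyz",o["eef_rot"])
    return np.r_[A.inv().apply(np.array(pos)-o["ee_pos"])*100,(A.inv()*rot).as_rotvec()].round(2)
E
```

Request:
play_rows:
  steps:
    - [[-9.7,40.6,-0.8,0,0,0,1],[-9.7,40.6,-0.8,0,0,0,1],[-9.7,40.6,-0.8,0,0,0,1],[-9.7,40.6,-0.8,0,0,0,1],[-9.7,40.6,-0.8,0,0,0,1],[-9.7,40.6,-0.8,0,0,0,1],[-9.7,40.6,-0.8,0,0,0,1],[-9.7,40.6,-0.8,0,0,0,1],[-9.7,40.6,-0.8,0,0,0,1],[-9.7,40.6,-0.8,0,0,0,1],[-9.7,40.6,-0.8,0,0,0,1],[-9.7,40.6,-0.8,0,0,0,1],[-9.7,40.6,-0.8,0,0,0,1]]

```text
time_s: 1.38
ee_pos: [0.5446, 0.2703, 0.1902]
eef_rot: [-3.141, 0.001, 1.191]
force: [0.5, -0.1, 0.1]
grip_width: 0.0943
```

```bash
python3 - <<'E'
from h import *
from station import ctrl
c=ctrl.camera("wrist");cv2.imwrite("pics/w1.png",c["frame"])
f=c["frame"].astype(int);m=((f[...,2]>100)&(f[...,1]<90)&(f[...,0]<90)).astype(np.uint8)
n,l,st,ce=cv2.connectedComponentsWithStats(m)
for i in range(1,n):
    if st[i,4]>200: print(st[i],ce[i].round(1),onz(c,*ce[i],.087).round(4))
print(proj(c,[[.545,.27,.087],[.545,.27,0]]))
E
```

```text
[219  77  26  25 455] [231.2  89.3] [0.4256 0.232  0.087 ]
[ 152  137   75   52 3026] [189.1 161.6] [0.4697 0.1673 0.087 ]
[ 302  174   40   41 1272] [322.  194.1] [0.5452 0.2722 0.087 ]
[ 192  200   61   47 1483] [223.8 219.5] [0.5332 0.1731 0.087 ]
[531 304  15  33 224] [540.1 319.4] [0.7568 0.4367 0.087 ]
[[319.7626644  194.73387421]
 [319.91979387 179.76803999]]
```

View pics/w1.png

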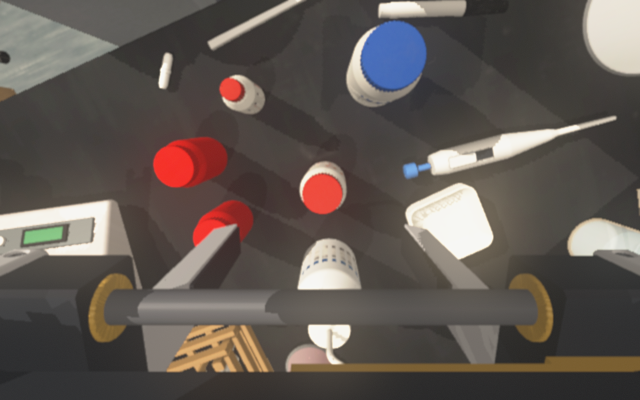

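Clear view: the target's cap is at (322,194), which gives (0.545, 0.272). Nothing is between the fingers. Descending and gripping.

Request:
play_rows:
  steps:
    - [[0.2,0,4,0,0,0,1],[0.2,0,8,0,0,0,1],[0.2,0,11,0,0,0,1],[0.2,0,13.5,0,0,0,1],[0.2,0,15.1,0,0,0,1],[0.2,0,15.1,0,0,0,1],[0.2,0,15.1,0,0,0,0.4],[0.2,0,15.1,0,0,0,0.4],[0.2,0,15.1,0,0,0,0.4],[0.2,0,15.1,0,0,0,0.4],[0.2,0,15.1,0,0,0,0.4],[0.2,0,15.1,0,0,0,0.4]]
  force: 30

```text
time_s: 2.43
ee_pos: [0.5451, 0.2727, 0.04]
eef_rot: [3.141, -0.0, 1.192]
force: [0.2, -0.5, 0.0]
grip_width: 0.0573
```

Request:
play_rows:
  steps:
    - [[0,0,0,0,0,0,0.3],[0,0,0,0,0,0,0.3],[0,0,0,0,0,0,0.3],[0,0,0,0,0,0,0.3],[0,0,-1,0,0,0,0.3],[0,0,-2.5,0,0,0,0.3],[0,0,-4.5,0,0,0,0.3],[0,0,-7,0,0,0,0.3],[0,0,-9.5,0,0,0,0.3],[0,0,-12,0,0,0,0.3],[0,0,-14.5,0,0,0,0.3],[0,0,-17,0,0,0,0.3],[0,0,-19,0,0,0,0.3],[0,0,-20,0,0,0,0.3],[0,0,-20,0,0,0,0.3]]

```text
time_s: 3.68
ee_pos: [0.5455, 0.2729, 0.2425]
eef_rot: [3.139, -0.003, 1.192]
force: [0.1, -0.4, -1.4]
grip_width: 0.0453
```

```bash
python3 - <<'E'
from h import *
from station import ctrl
o=ctrl.get_obs();print(o["ee_pos"],o["grip_width"],o["qpos"].round(2),o["force"].round(2))
for a in (0,np.pi):
  for z in (.135,.042): print(a,z,cw([0,0,z]).round(3),rel(o,cw([0,0,z]),toolR(a)))
E
```

```text
[0.54548545 0.27290452 0.2424533 ] 0.0452854370969409 [ 0.4   0.4   1.25 -0.    1.49 -0.79] [ 0.11 -0.42 -1.39]
0 0.135 [ 0.458 -0.079  0.217] [-35.89   4.9    2.48  -0.37   0.43   1.39]
0 0.042 [ 0.504 -0.089  0.136] [-35.22   9.47  10.54  -0.37   0.43   1.39]
3.141592653589793 0.135 [ 0.458 -0.079  0.217] [-35.89   4.9    2.48  -0.44  -0.39  -1.68]
3.141592653589793 0.042 [ 0.504 -0.089  0.136] [-35.22   9.47  10.54  -0.44  -0.39  -1.68]
```

Request:
play_rows:
  steps:
    - [[-0.7,0.1,0,-0.01,0.01,0.03,0.3],[-2.2,0.2,0,-0.02,0.03,0.08,0.3],[-4.3,0.4,0,-0.04,0.05,0.17,0.3],[-6.5,0.6,0,-0.07,0.08,0.25,0.3],[-9,0.9,0,-0.09,0.11,0.35,0.3],[-11.6,1.1,0,-0.12,0.14,0.44,0.3],[-14.1,1.3,0,-0.14,0.17,0.54,0.3],[-16.6,1.6,0,-0.17,0.2,0.64,0.3],[-19.1,1.8,0,-0.2,0.23,0.74,0.3],[-21.7,2,0,-0.22,0.26,0.83,0.3],[-24.2,2.3,0,-0.25,0.29,0.93,0.3],[-26.7,2.5,0,-0.27,0.32,1.03,0.3],[-29.2,2.8,0,-0.3,0.35,1.13,0.3],[-31.4,3,0,-0.32,0.37,1.21,0.3],[-33.2,3.1,0,-0.34,0.4,1.28,0.3],[-34.7,3.3,0,-0.36,0.41,1.33,0.3],[-35.7,3.4,-0.1,-0.37,0.43,1.38,0.3],[-36.1,3.4,-0.1,-0.37,0.43,1.39,0.3],[-36.1,3.4,-0.1,-0.37,0.43,1.39,0.3]]

```text
time_s: 5.27
ee_pos: [0.4429, -0.0754, 0.2417]
eef_rot: [-3.138, -0.523, -0.235]
force: [0.0, -0.2, -0.6]
grip_width: 0.0452
```

```bash
python3 - <<'E'
from h import *
from station import ctrl
o=ctrl.get_obs();print(o["ee_pos"],o["grip_width"],o["qpos"].round(2),cw([0,0,.165]))
s=ctrl.camera("scene");c=ctrl.camera("wrist");t=ctrl.camera("top")
print("scene mouth/jarbottom",proj(s,[cw([0,0,.035]),cw([0,0,.125]),cw([0,0,.212])]))
print("wrist",proj(c,[cw([0,0,.035]),cw([0,0,.125]),cw([0,0,.212]),cw([0,-.078,.117])]))
a=cv2.resize(s["frame"][140:340,320:520],None,fx=2.9,fy=2.9,interpolation=cv2.INTER_CUBIC)
cv2.imwrite("pics/c.png",np.hstack([a,])) ;cv2.imwrite("pics/w2.png",c["frame"])
E
```

```text
[ 0.44290687 -0.07536743  0.24168843] 0.04519253455756468 [-0.26 -0.31  2.08  0.02  0.85 -0.04] [ 0.44367817 -0.07516776  0.24289419]
scene mouth/jarbottom [[383.33598852 251.0957503 ]
 [365.77181196 224.56495331]
 [346.54691638 195.52563002]]
wrist [[320.82054189 189.44814151]
 [320.88175346 212.02499355]
 [321.00225062 256.46833722]
 [321.0408252  298.03991065]]
```

View pics/w2.png

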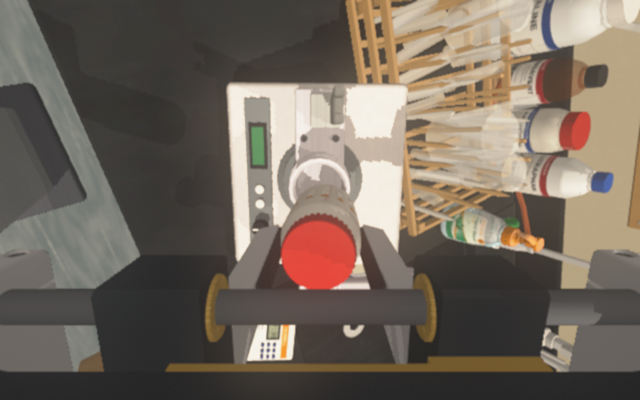

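View pics/c.png

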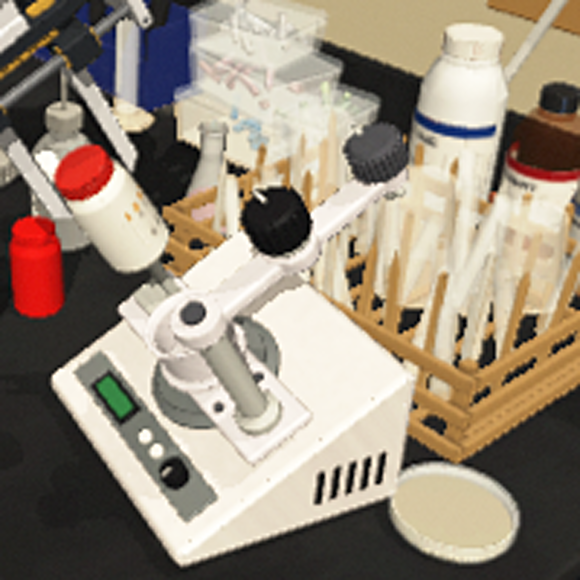

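Wrist view: looking down the cup's axis, the rim spans columns 289–352 and its top is at row 157. That puts its centre near (320.5,188.5), against a predicted (321,189.4). The scene view shows the jar held straight, above the cup. Next I'll check the cap offset numerically.

```bash
python3 - <<'E'
from h import *
from station import ctrl
o=ctrl.get_obs();c=ctrl.camera("wrist");f=c["frame"].astype(int)
m=((f[...,2]>120)&(f[...,1]<80)&(f[...,0]<80)).astype(np.uint8)
n,l,st,ce=cv2.connectedComponentsWithStats(m[:,:450]);i=1+np.argmax(st[1:,4]);
k=max(cv2.findContours((l==i).astype(np.uint8),0,1)[0],key=len)
print(st[i],ce[i],cv2.fitEllipse(k))
A=R.from_euler("xyz",o["eef_rot"])
e=o["ee_pos"]+A.apply([[.02*np.cos(a),.02*np.sin(a),-.047] for a in np.linspace(0,6.28,60)])
p=proj(c,e);print("pred",p.min(0),p.max(0))
# axis of jar at bottom front via hsv? rim profile
for r in (165,170,175,180): print(r,f[r,280:362].sum(1)//3)
for u in (315,320,325): print(u,f[145:195,u].sum(1)//3)
p=proj(c,[cw([.0322*np.cos(a),.0322*np.sin(a),.035]) for a in np.linspace(0,6.28,60)]);print("rim pred",p.min(0),p.max(0))
E
```

```text
[ 280  214   76   76 4355] [317.65281286 252.37106774] ((318.01611328125, 252.04200744628906), (73.4557113647461, 74.9940185546875), 22.26334571838379)
pred [280.40868122 218.66078306] [358.21003587 291.40154237]
165 [125 126 126 125 121 120 133 141 142 142 142 141 136 129 147 176 172 156
 162 190 219 233 238 240 240 238 235 231 228 226 224 225 224 224 223 223
 224 222 221 221 214 196 177 175 181 190 196 206 216 224 228 234 237 239
 239 239 235 225 207 189 182 182 177 160 131 119 118 119 119 119 120 119
 116 118 119 120 121 122 135 189 234 239]
170 [127 127 128 130 132 139 142 141 141 141 146 167 200 215 223 229 234 236
 236 231 226 218 211 215 228 230 228 224 223 223 223 224 224 225 224 224
 224 223 221 210 173 155 156 156 156 157 158 156 156 157 157 155 156 160
 173 195 210 219 228 236 238 236 227 207 186 169 142 121 117 117 118 119
 124 131 128 133 141 143 141 141 155 202]
175 [128 128 129 132 139 141 140 140 141 154 188 218 229 236 238 234 226 217
 200 177 170 172 172 170 166 162 179 212 220 220 222 224 224 225 224 224
 225 221 207 167 151 153 156 154 154 156 156 154 155 155 155 
[... 453 characters left out ...]
45 147 169]
315 [181 181 181 182 181 182 179 170 163 165 165 163 160 169 213 237 239 236
 229 225 223 224 224 224 224 224 224 224 224 224 224 224 224 225 222 199
 161 151 150 143 138 135 134 134 134 133 132 132 131 132]
320 [180 181 181 180 179 180 178 169 164 169 173 172 167 188 227 241 241 236
 227 222 214 208 207 205 191 173 168 166 160 152 151 151 150 151 159 164
 159 151 143 138 137 137 136 135 135 135 135 135 135 133]
325 [183 182 182 182 182 182 182 179 172 170 176 179 178 173 197 229 239 238
 232 219 190 164 158 158 158 157 158 157 157 157 156 156 156 155 155 155
 154 153 151 145 139 138 140 141 142 143 142 142 137 120]
rim pred [289.59834669 158.97163824] [351.27651113 219.51028136]
```

Cup and jar agree within about 1–2 mm. Inserting along the axis.

Request:
play_rows:
  steps:
    - [[0.05,0.1,1,0,0,0,0.3],[0.05,0.1,3,0,0,0,0.3],[0.05,0.1,5,0,0,0,0.3],[0.05,0.1,7,0,0,0,0.3],[0.05,0.1,8,0,0,0,0.3],[0.05,0.1,8.6,0,0,0,0.3],[0.05,0.1,9,0,0,0,0.3],[0.05,0.1,9.4,0,0,0,0.3],[0.05,0.1,9.8,0,0,0,0.3],[0.05,0.1,10.2,0,0,0,0.3],[0.05,0.1,10.2,0,0,0,0.3]]

```text
time_s: 6.38
ee_pos: [0.4923, -0.0865, 0.1528]
eef_rot: [-3.138, -0.519, -0.232]
force: [-3.5, 0.5, -7.1]
grip_width: 0.0456
```

```bash
cat >> h.py <<'E'
def cup(o,P=P):
    Rc,c=cupframe(*P);A=R.from_euler("xyz",o["eef_rot"])
    print("TCP cup mm",(Rc.inv().apply(o["ee_pos"]-c)*1000).round(1),"F",Rc.inv().apply(o["force"]).round(1),"M",Rc.inv().apply(o["moment"]).round(2),
     "tool z",(Rc.inv()*A).as_matrix()[:,2].round(3),"jaw deg",np.degrees(np.arctan2(*(Rc.inv()*A).as_matrix()[[1,0],0])).round(1),"w",o["grip_width"].round(4),"q",o["qpos"].round(2),o["time_s"].round(2))
E
python3 - <<'E'
from h import *
from station import ctrl
cup(ctrl.get_obs())
E
```

```text
Traceback (most recent call last):
  File "h.py", line 32, in cup
    "tool z",(Rc.inv()*A).as_matrix()[:,2].round(3),"jaw deg",np.degrees(np.arctan2(*(Rc.inv()*A).as_matrix()[[1,0],0])).round(1),"w",o["grip_width"].round(4),"q",o["qpos"].round(2),o["time_s"].round(2))
                                                                                                                                      ^^^^^^^^^^^^^^^^^^^^^
AttributeError: 'float' object has no attribute 'round'
```

```bash
sed -i 's/o\["grip_width"\].round(4)/round(float(o["grip_width"]),4)/;s/o\["time_s"\].round(2)/round(float(o["time_s"]),2)/' h.py
python3 - <<'E'
from h import *
from station import ctrl
cup(ctrl.get_obs())
E
```

```text
TCP cup mm [-1.8  0.  62. ] F [-6.6 -0.3 -4.4] M [-0.13  1.97 -0.01] tool z [-0.004  0.002 -1.   ] jaw deg -0.1 w 0.0456 q [-0.26 -0.07  2.1   0.03  0.59 -0.04] 6.38
```

Request:
play_rows:
  steps:
    - [[-0.15,0,0,0,0,0,0.3],[-0.15,0,0,0,0,0,0.3],[-0.15,0,0.3,0,0,0,0.3],[-0.15,0,0.3,0,0,0,0.3]]

```text
time_s: 6.72
ee_pos: [0.4928, -0.0866, 0.1496]
eef_rot: [-3.138, -0.52, -0.232]
force: [-1.0, 0.2, -0.9]
grip_width: 0.0455
```

```bash
python3 - <<'E'
from h import *
from station import ctrl
cup(ctrl.get_obs())
E
```

```text
TCP cup mm [-2.9  0.1 59. ] F [-1.3 -0.  -0.2] M [-0.11  0.4   0.02] tool z [-0.003  0.002 -1.   ] jaw deg -0.1 w 0.0455 q [-0.26 -0.06  2.11  0.03  0.58 -0.04] 6.72
```

Request:
play_rows:
  steps:
    - [[-0.05,0,0.4,0,0,0,0.3],[-0.05,0,0.8,0,0,0,0.3],[-0.05,0,1.2,0,0,0,0.3],[-0.05,0,1.5,0,0,0,0.3],[-0.05,0,1.7,0,0,0,0.3],[-0.05,0,1.7,0,0,0,0.3]]

```text
time_s: 7.22
ee_pos: [0.5009, -0.0883, 0.1345]
eef_rot: [-3.138, -0.52, -0.232]
force: [-2.8, 2.2, 3.4]
grip_width: 0.0456
```

```bash
python3 - <<'E'
from h import *
from station import ctrl
cup(ctrl.get_obs())
E
```

```text
TCP cup mm [-3.4  0.3 41.8] F [-1.1  1.5  4.6] M [0.19 0.75 0.  ] tool z [-0.003  0.003 -1.   ] jaw deg -0.1 w 0.0456 q [-0.26 -0.02  2.11  0.03  0.54 -0.05] 7.22
```

Request:
play_rows:
  steps:
    - [[0,0,0.1,0,0,0,0.3],[0,0,0.2,0,0,0,0.3],[0,0,0.25,0,0,0,0.3],[0,0,0.25,0,0,0,0.3]]

```text
time_s: 7.55
ee_pos: [0.5031, -0.0883, 0.1344]
eef_rot: [-3.137, -0.524, -0.232]
force: [-14.9, 8.1, 23.4]
grip_width: 0.0457
```

```bash
python3 - <<'E'
from h import *
from station import ctrl
cup(ctrl.get_obs())
E
```

```text
TCP cup mm [-1.6  0.8 40.6] F [-2.4  4.5 28.5] M [0.94 0.88 0.15] tool z [ 0.     0.003 -1.   ] jaw deg -0.1 w 0.0457 q [-0.25 -0.01  2.1   0.03  0.53 -0.05] 7.55
```

Axial stop at 40.6 mm, as expected for a homed jar (I gripped it 40 mm above its base). Releasing and backing out along the axis.

Request:
play_rows:
  steps:
    - [[-0.1,0,-0.2,0,0,0,0.3],[-0.1,0,-0.2,0,0,0,0.85],[-0.1,0,-0.2,0,0,0,0.85],[-0.1,0,-0.2,0,0,0,0.85],[-0.1,0,-0.2,0,0,0,0.85],[-0.1,0,-0.2,0,0,0,0.85],[-0.1,0,-2,0,0,0,0.85],[-0.1,0,-5,0,0,0,0.85],[-0.1,0,-9,0,0,0,0.85],[-0.1,0,-13,0,0,0,0.85],[-0.1,0,-15,0,0,0,0.85],[-0.1,0,-15,0,0,0,0.85]]

```text
time_s: 8.55
ee_pos: [0.4292, -0.0715, 0.2682]
eef_rot: [-3.138, -0.531, -0.232]
force: [-0.2, 0.5, -0.1]
grip_width: 0.0799
```

```bash
python3 - <<'E'
from h import *
from station import ctrl
o=ctrl.get_obs();cup(o)
c=ctrl.camera("wrist");t=ctrl.camera("top")
f=c["frame"].astype(int);m=((f[...,2]>110)&(f[...,1]<80)&(f[...,0]<80)).astype(np.uint8)
n,l,st,ce=cv2.connectedComponentsWithStats(m[:,:450]);i=1+np.argmax(st[1:,4]);print(st[i],ce[i])
p=proj(c,[cw([.02*np.cos(a),.02*np.sin(a),.087]) for a in np.linspace(0,6.28,60)]);print("cap home pred",p.min(0),p.max(0))
f=t["frame"][150:240,370:440].astype(int);m=((f[...,2]>110)&(f[...,1]<80)&(f[...,0]<80)).astype(np.uint8)
n,l,st,ce=cv2.connectedComponentsWithStats(m);i=1+np.argmax(st[1:,4]);print(st[i]+[370,150,0,0,0],ce[i]+[370,150])
p=proj(t,[cw([.02*np.cos(a),.02*np.sin(a),.087]) for a in np.linspace(0,6.28,60)]);print("cap home pred top",p.min(0),p.max(0))
w=c["frame"];cv2.imwrite("pics/d.png",np.hstack([w[:,120:560],cv2.resize(t["frame"][140:240,350:490],(350,250),interpolation=cv2.INTER_CUBIC) if 0 else cv2.copyMakeBorder(cv2.resize(t["frame"][140:240,350:490],(350,250),interpolation=cv2.INTER_CUBIC),0,150,0,0,0)]))
E
```

```text
TCP cup mm [ -0.3   0.3 194.4] F [-0.3  0.4  0.1] M [-0.08  0.28  0.05] tool z [ 0.007  0.003 -1.   ] jaw deg -0.1 w 0.0799 q [-0.26 -0.37  2.07  0.02  0.92 -0.04] 8.55
[396 326  38  38 176] [412.88068182 344.44886364]
cap home pred [298.86261857 173.92076911] [339.76468913 213.95338252]
[394 208  16  15 198] [401.68181818 214.95959596]
cap home pred top [394.61187563 206.37180074] [411.94423688 221.69104433]
```

View pics/d.png

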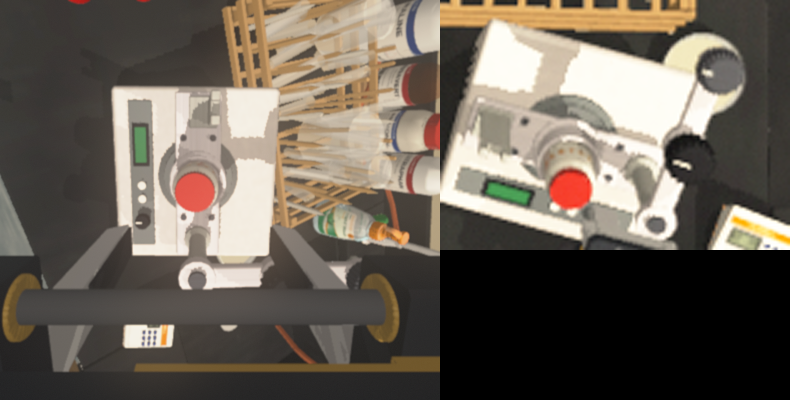

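Jar stands in the cup with its cap at wrist (315,191) and top (402,215). That suggests the mixer is about 3 mm nearer than my fit, so I'm updating the estimate. Next: hover over the bar waist.

```bash
sed -i 's/^P=.*/P=(.5210,-.0925,-.2303)/' h.py; python3 - <<'E'
from h import *
from station import ctrl
o=ctrl.get_obs();cup(o)
q=1.54
for q in(1.54,):
  for z in (.07,-.01): print(cw(armpt(q,.119,z)).round(3),rel(o,cw(armpt(q,.119,z)),toolR(-q)))
E
```

```text
TCP cup mm [  0.3  -0.5 188.7] F [-0.6 -0.4 -0.8] M [-0.08  0.3   0.08] tool z [ 0.001  0.003 -1.   ] jaw deg -0.1 w 0.0799 q [-0.26 -0.37  2.07  0.02  0.91 -0.04] 8.65
[ 0.52  -0.169  0.31 ] [11.88  7.37  1.46 -0.    0.    1.54]
[ 0.559 -0.178  0.241] [11.87  7.39  9.46 -0.    0.    1.54]
```

Request:
play_rows:
  steps:
    - [[0.9,0.6,0.1,0,0,0.12,0.85],[1.8,1.1,0.2,0,0,0.24,0.85],[2.7,1.7,0.3,0,0,0.36,0.85],[3.6,2.3,0.4,0,0,0.48,0.85],[4.6,2.8,0.5,0,0,0.6,0.85],[5.5,3.4,0.6,0,0,0.72,0.85],[6.5,4,0.7,0,0,0.84,0.85],[7.4,4.6,0.8,0,0,0.96,0.85],[8.3,5.1,1,0,0,1.08,0.85],[9.3,5.7,1.2,0,0,1.2,0.85],[10.2,6.3,1.3,0,0,1.32,0.85],[11.1,6.9,1.4,0,0,1.44,0.85],[11.9,7.4,1.5,0,0,1.54,0.85],[11.9,7.4,1.5,0,0,1.54,0.85],[11.9,7.4,1.5,0,0,1.54,0.85]]

```text
time_s: 9.9
ee_pos: [0.52, -0.169, 0.3076]
eef_rot: [-2.62, -0.013, -1.772]
force: [0.6, 0.2, -0.1]
grip_width: 0.0799
```

```bash
python3 - <<'E'
from h import *
from station import ctrl
o=ctrl.get_obs();cup(o)
c=ctrl.camera("wrist");f=c["frame"].copy()
for r,h in((.119,.006),(.078,.044),(.158,.033),(0,.013)):
    u=proj(c,cw(armpt(1.54,r,h)))[0];print(r,u.round(1))
cv2.imwrite("pics/e.png",f)
E
```

```text
TCP cup mm [118.1 -74.8 171.5] F [ 0.4  0.3 -0.4] M [-0.    0.33  0.02] tool z [-0.002  0.004 -1.   ] jaw deg -88.2 w 0.0799 q [-0.44 -0.1   1.76  0.13  0.97  1.28] 9.9
0.119 [320.7 203.6]
0.078 [320.4 268.5]
0.158 [320.7 160.7]
0 [320.4 333.5]
```

View pics/e.png

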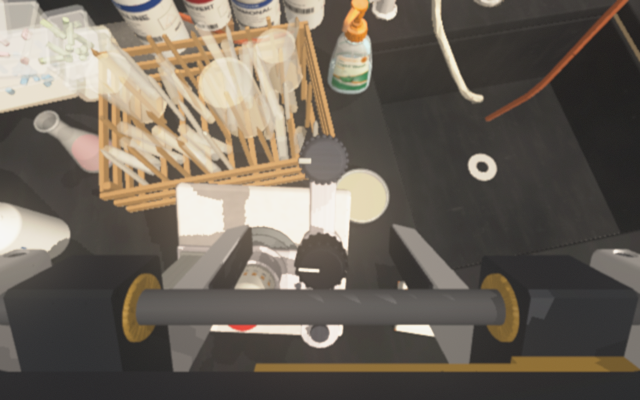

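The bar runs straight down the picture, with the ring at (323,159), the knob at about (321,258) and the eye at (319,333), within 2 mm of prediction. Descending around the bar and closing to a loose cage.

Request:
play_rows:
  steps:
    - [[0.1,0,2,0,0,0,0.85],[0.15,0,4,0,0,0,0.85],[0.15,0,6,0,0,0,0.85],[0.15,0,7.3,0,0,0,0.85],[0.15,0,8,0,0,0,0.6],[0.15,0,8,0,0,0,0.3],[0.15,0,8,0,0,0,0.3],[0.15,0,8,0,0,0,0.3],[0.15,0,8,0,0,0,0.3],[0.15,0,8,0,0,0,0.3],[0.15,0,8,0,0,0,0.3]]
  force: 10

```text
time_s: 10.87
ee_pos: [0.5584, -0.1791, 0.2392]
eef_rot: [-2.619, -0.013, -1.771]
force: [0.3, -0.0, -0.5]
grip_width: 0.0365
```

```bash
python3 - <<'E'
from h import *
from station import ctrl
o=ctrl.get_obs();cup(o)
for k in range(0,16):
    q=1.55-k*.11
    if k==15:q=-.03
    print(round(q,2),rel(o,cw(armpt(q,.119,-.012)),toolR(-q)).tolist())
E
```

```text
TCP cup mm [118.2 -75.8  92.5] F [ 0.   0.  -0.5] M [-0.02  0.3   0.02] tool z [-0.001  0.004 -1.   ] jaw deg -88.1 w 0.0365 q [-0.42  0.04  1.79  0.14  0.81  1.28] 10.87
1.55 [-0.02, -0.08, 0.05, 0.0, 0.0, 0.01]
1.44 [-1.33, -0.02, 0.05, 0.0, 0.0, -0.1]
1.33 [-2.62, 0.18, 0.06, 0.0, 0.0, -0.21]
1.22 [-3.89, 0.52, 0.06, 0.0, 0.0, -0.32]
1.11 [-5.1, 1.0, 0.07, -0.0, 0.0, -0.43]
1.0 [-6.26, 1.6, 0.07, -0.0, 0.0, -0.54]
0.89 [-7.35, 2.34, 0.08, -0.0, 0.0, -0.65]
0.78 [-8.35, 3.18, 0.08, -0.0, 0.0, -0.76]
0.67 [-9.25, 4.13, 0.08, -0.0, 0.0, -0.87]
0.56 [-10.04, 5.17, 0.09, -0.0, 0.0, -0.98]
0.45 [-10.71, 6.3, 0.09, -0.0, 0.0, -1.09]
0.34 [-11.25, 7.49, 0.09, -0.0, 0.0, -1.2]
0.23 [-11.66, 8.73, 0.1, -0.0, 0.0, -1.31]
0.12 [-11.93, 10.01, 0.1, -0.0, 0.0, -1.42]
0.01 [-12.05, 11.31, 0.1, -0.0, 0.0, -1.53]
-0.03 [-12.07, 11.79, 0.1, -0.0, 0.0, -1.57]
```

Request:
play_rows:
  steps:
    - [[0,0,0,0,0,0,0.3],[0,0,0,0,0,0,0.3],[-0.6,0,0,0,0,-0.05,0.3],[-1.3,0,0,0,0,-0.1,0.3],[-2.6,0.2,0,0,0,-0.21,0.3],[-3.9,0.5,0,0,0,-0.32,0.3],[-5.1,1,0,0,0,-0.43,0.3],[-6.3,1.6,0,0,0,-0.54,0.3],[-7.4,2.3,0,0,0,-0.65,0.3],[-8.4,3.2,0,0,0,-0.76,0.3],[-9.3,4.1,0,0,0,-0.87,0.3],[-10,5.2,0,0,0,-0.98,0.3],[-10.7,6.3,0,0,0,-1.09,0.3],[-11.2,7.5,0,0,0,-1.2,0.3],[-11.5,8.2,0,0,0,-1.26,0.3],[-11.5,8.2,0,0,0,-1.26,0.3]]

```text
time_s: 12.2
ee_pos: [0.5106, -0.0522, 0.1962]
eef_rot: [-2.983, -0.5, -0.544]
force: [0.7, -0.5, -0.2]
grip_width: 0.028
```

```bash
python3 - <<'E'
from h import *
from station import ctrl
o=ctrl.get_obs();cup(o)
for q in (.28,.2,.12,.04,0,-.03): print(round(q,2),rel(o,cw(armpt(q,.119,-.012)),toolR(-q)).tolist())
E
```

```text
TCP cup mm [31.3 36.9 92.9] F [ 0.6 -0.3 -0.5] M [-0.05  0.33  0.04] tool z [-0.002  0.004 -1.   ] jaw deg -15.7 w 0.028 q [-0.15 -0.09  2.02 -0.05  0.7   0.38] 12.2
0.28 [0.16, 0.01, 0.09, -0.0, 0.0, 0.01]
0.2 [-0.79, 0.04, 0.1, -0.0, 0.0, -0.07]
0.12 [-1.73, 0.15, 0.1, -0.0, 0.0, -0.15]
0.04 [-2.67, 0.33, 0.1, -0.0, 0.0, -0.23]
0 [-3.13, 0.45, 0.1, -0.0, 0.0, -0.27]
-0.03 [-3.47, 0.55, 0.1, -0.0, 0.0, -0.3]
```

Request:
play_rows:
  steps:
    - [[-0.8,0,0,0,0,-0.07,0.3],[-1.7,0.1,0,0,0,-0.15,0.3],[-2.3,0.2,0,0,0,-0.2,0.3],[-2.7,0.3,0,0,0,-0.24,0.3],[-3,0.4,0,0,0,-0.27,0.3],[-3.2,0.4,0,0,0,-0.27,0.3],[-3.4,0.4,0,0,0,-0.27,0.3],[-3.5,0.4,0,0,0,-0.27,0.3],[-3.5,0.4,0,0,0,-0.27,0.3]]

```text
time_s: 12.95
ee_pos: [0.4826, -0.0398, 0.1789]
eef_rot: [-3.134, -0.522, -0.237]
force: [-0.2, -0.6, 0.1]
grip_width: 0.0282
```

```bash
python3 - <<'E'
from h import *
from station import ctrl
o=ctrl.get_obs();cup(o)
E
```

```text
TCP cup mm [-3.3 42.6 93. ] F [ 0.  -0.6  0.1] M [-0.1   0.22  0.04] tool z [-0.002  0.004 -1.   ] jaw deg -0.3 w 0.0282 q [-0.13 -0.14  2.1  -0.08  0.66  0.15] 12.95
```

Request:
play_rows:
  steps:
    - [[-0.15,0,0,0,0,0,0.3],[-0.3,0,0,0,0,0,0.3],[-0.45,0,0,0,0,0,0.3],[-0.45,0,0,0,0,0,0.3]]

```text
time_s: 13.28
ee_pos: [0.4786, -0.0388, 0.1765]
eef_rot: [-3.134, -0.522, -0.237]
force: [0.5, 0.3, 0.4]
grip_width: 0.0284
```

```bash
python3 - <<'E'
from h import *
from station import ctrl
o=ctrl.get_obs();cup(o)
c=ctrl.camera("wrist");cv2.imwrite("pics/f.png",c["frame"])
E
```

```text
TCP cup mm [-8.1 42.6 93. ] F [0.6 0.4 0.2] M [-0.05  0.3   0.02] tool z [-0.002  0.004 -1.   ] jaw deg -0.3 w 0.0284 q [-0.13 -0.15  2.12 -0.08  0.66  0.15] 13.28
```

View pics/f.png

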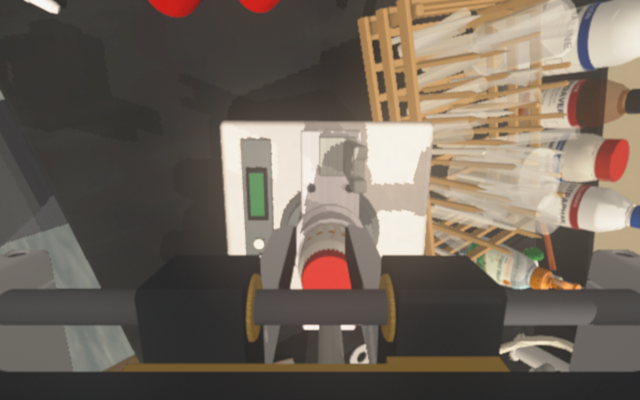

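The bar isn't between the fingers: only the fingers are visible above the undisturbed jar, with the cap at (326,270). I need to find where the arm went.

```bash
python3 - <<'E'
from h import *
from station import ctrl
t=ctrl.camera("top");s=ctrl.camera("scene")
a=cv2.resize(t["frame"][135:245,345:485],(509,400),interpolation=cv2.INTER_CUBIC)
b=cv2.resize(s["frame"][160:300,340:480],(400,400),interpolation=cv2.INTER_CUBIC)
im=np.hstack([a,b]);im=cv2.resize(im,(800,int(400*800/909)));cv2.imwrite("pics/g.png",im)
E
```

```text
(no output)
```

View pics/g.png

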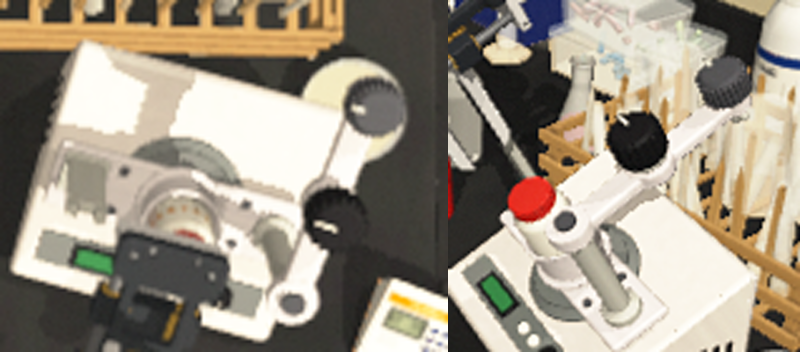

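The arm hasn't moved (ring still at the back right in both views), so the fingers passed over or beside the bar. I'll compare predicted and seen knob/ring outlines to find the error.

```bash
python3 - <<'E'
from h import *
from station import ctrl
o=ctrl.get_obs();t=ctrl.camera("top");s=ctrl.camera("scene");w=ctrl.camera("wrist")
def H(rot,pos):
    M=np.eye(4);M[:3,:3]=R.from_euler("xyz",rot).as_matrix();M[:3,3]=pos;return M
w=dict(w);w["world_to_cam"]=w["world_to_cam"]@H(o["eef_rot"],o["ee_pos"])@np.linalg.inv(H([-2.62,-.013,-1.772],[.52,-.169,.3076]))
w["frame"]=cv2.imread("pics/e.png")
th=np.linspace(0,6.28,60)
def cyl(r,q,rad,h0,h1):
    c=armpt(q,r,0);return cw([c+[rad*np.cos(a),rad*np.sin(a),h] for h in(h0,h1) for a in th])
def eye(q):return cw([armpt(q,0,0)+[.018*np.cos(a),.018*np.sin(a),.013] for a in th])
for nm,c in(("top",t),("scene",s),("wristE",w)):
  for k,pts in(("knob",cyl(.078,1.555,.021,.016,.044)),("ring",cyl(.158,1.555,.019,.009,.033))):
    p=proj(c,pts);lo,hi=p.min(0),p.max(0)
    x0,y0=(lo-14).astype(int);x1,y1=(hi+14).astype(int)
    f=c["frame"][y0:y1,x0:x1].astype(int)
    m=((f.max(2)<(75 if k=="knob" else 105))&(f.max(2)-f.min(2)<30)).astype(np.uint8);m=cv2.morphologyEx(m,cv2.MORPH_OPEN,np.ones((3,3)))
    n,l,st,ce=cv2.connectedComponentsWithStats(m)
    i=1+np.argmax(st[1:,4]);b=st[i];print(nm,k,"pred",lo.round(1),hi.round(1),"obs",b[:2]+[x0,y0],b[:2]+[x0,y0]+b[2:4],b[4])
E
```

```text
top knob pred [438.6 191.5] [460.8 214.5] obs [440 177] [474 228] 1114
top ring pred [451.4 157.5] [472.3 178.4] obs [437 143] [486 192] 1166
scene knob pred [400.7 202. ] [427.7 229. ] obs [404 205] [427 228] 402
scene ring pred [436.6 180.5] [460.7 203.9] obs [437 166] [465 203] 661Traceback (most recent call last):
  File "<stdin>", line 19, in <module>
    return _wrapfunc(a, 'argmax', axis=axis, out=out, **kwds)
    return bound(*args, **kwds)
ValueError: attempt to get argmax of an empty sequence
```

```bash
python3 - <<'E'
from h import *
from station import ctrl
o=ctrl.get_obs();w=dict(ctrl.camera("wrist"))
def H(rot,pos):
    M=np.eye(4);M[:3,:3]=R.from_euler("xyz",rot).as_matrix();M[:3,3]=pos;return M
w["world_to_cam"]=w["world_to_cam"]@H(o["eef_rot"],o["ee_pos"])@np.linalg.inv(H([-2.62,-.013,-1.772],[.52,-.169,.3076]))
print(w["fovy"],K(w))
th=np.linspace(0,6.28,60)
for r,h,rad in((.078,.044,.021),(.158,.033,.019),(0,.013,.018)):
    p=proj(w,cw([armpt(1.555,r,h)+[rad*np.cos(a),rad*np.sin(a),0] for a in th]));print(r,p.min(0).round(),p.max(0).round())
T=H([-2.62,-.013,-1.772],[.52,-.169,.3076])
for x in(-.04,0,.04):
  for z in(0,-.019): print(x,z,proj(w,(T@[x,0,z,1])[:3]).round())
c=cv2.imread("pics/e.png")
for r in (150,160): print(r,c[r,290:365].max(1))
for r in (245,258): print(r,c[r,280:362].max(1))
E
```

```text
63.254691679021555 324.74796590616154
0.078 [293. 242.] [349. 294.]
0.158 [297. 134.] [349. 186.]
0 [299. 316.] [339. 351.]
-0.04 0 [[259. 228.]]
-0.04 -0.019 [[253. 237.]]
0 0 [[320. 228.]]
0 -0.019 [[320. 238.]]
0.04 0 [[381. 228.]]
0.04 -0.019 [[386. 238.]]
150 [133 177 188 188 192 199 205 211 211 197 155 106  95 100 101 104 108 114
 119 121 123 124 123 123 122 123 124 123 123 123 123 122 122 122 122 121
 121 121 121 122 121 121 121 121 121 120 120 121 123 123 121 121 119 118
 115 105  91  86  85  84  84  84  84  85  85  84  84  85  83  83  83  83
  83  83  82]
160 [219 220 221 220 220 220 219 200 178 218 231 233 233 233 233 233 234 234
 234 236 229 165 126 124 125 125 126 125 125 125 125 124 125 124 124 124
 124 125 125 124 124 124 123 123 123 124 123 123 122 122 122 125 127 125
 124 122 119 123 114  95  88  88  87  87  87  87  86  86  87  86  86  84
  85  85  84]
245 [157 158 159 156 150 151 158 165 173 166 145 137 137 138 143 160 184 193
 173 147 129 116 102  98  99  99  98  97 101 102 104 102  99  98  98  98
  99  99  99 101  99  98  98  98  97  97  98 100  99  97  94  93  92  91
  93  93  93  92  91  89  86 103 181 245 248 247 248 247 166  98  98  99
  98  98  97  97  97  96  96  95  94  95]
258 [170 156 156 170 178 185 188 196 218 233 236 236 240 245 240 164  97  93
  94  93  92  93  93  95  96  96  97  97  96  94  95  96  95  95  95  95
  94  95  94  95  94  94  93  93  93  94  93  92  92  92  92  92  91  91
  91  91  92  94  95  93  90  87  88  86  83  83  83  88  93  93  93  92
  92  92  92  91  90  90  90  90  90  90]
```

The cause: in the wrist views the fingertips sit about 20 mm behind the nominal TCP whenever the gripper isn't shut, so they passed above the bar. I'll repeat the approach about 20 mm deeper.

Request:
play_rows:
  steps:
    - [[0,0,-3,0,0,0,0.6],[0,0,-6,0,0,0,0.6],[0.5,0.5,-8,0,0,0.12,0.6],[1.5,1.4,-8,0,0,0.24,0.6],[2.5,2.4,-8,0,0,0.36,0.6],[3.6,3.4,-8,0,0,0.48,0.6],[4.7,4.4,-8,0,0,0.6,0.6],[5.7,5.4,-8,0,0,0.72,0.6],[6.8,6.4,-8,0,0,0.84,0.6],[7.9,7.4,-8,0,0,0.96,0.6],[9,8.4,-8,0,0,1.08,0.6],[10,9.4,-8,0,0,1.2,0.6],[11.1,10.4,-8,0,0,1.32,0.6],[12.1,11.3,-8,0,0,1.44,0.6],[12.7,11.9,-8,0,0,1.55,0.6],[12.7,11.9,-8,0,0,1.55,0.6],[12.7,11.9,-6,0,0,1.55,0.6],[12.7,11.9,-4,0,0,1.55,0.6],[12.7,11.9,-2,0,0,1.55,0.6],[12.7,11.9,-1,0,0,1.55,0.6]]

```text
time_s: 15.3
ee_pos: [0.5533, -0.1789, 0.2455]
eef_rot: [-2.622, -0.005, -1.783]
force: [-0.7, 0.2, -0.8]
grip_width: 0.0563
```

```bash
python3 - <<'E'
from h import *
from station import ctrl
cup(ctrl.get_obs())
E
```

```text
TCP cup mm [117.1 -76.7 100.4] F [-1.   0.1 -0.3] M [-0.    0.3   0.07] tool z [-0.004  0.004 -1.   ] jaw deg -88.9 w 0.0563 q [-0.43  0.02  1.79  0.14  0.83  1.29] 15.3
```

Request:
play_rows:
  steps:
    - [[0,-0.1,1,0,0,0,0.6],[0,-0.1,2,0,0,0,0.6],[0,-0.1,2.9,0,0,0,0.6],[0,-0.1,2.9,0,0,0,0.1],[0,-0.1,2.9,0,0,0,0.1],[0,-0.1,2.9,0,0,0,0.1],[0,-0.1,2.9,0,0,0,0.1],[0,-0.1,2.9,0,0,0,0.1],[0,-0.1,2.9,0,0,0,0.1],[0,-0.1,2.9,0,0,0,0.1],[0,-0.1,2.9,0,0,0,0.1],[0,-0.1,2.9,0,0,0,0.1]]
  force: 8

```text
time_s: 16.3
ee_pos: [0.5683, -0.1822, 0.2213]
eef_rot: [-2.621, -0.005, -1.783]
force: [-3.9, 2.0, 6.1]
grip_width: 0.0222
```

```bash
python3 - <<'E'
from h import *
from station import ctrl
cup(ctrl.get_obs())
E
```

```text
TCP cup mm [118.3 -76.6  71.8] F [-0.6  1.1  7.4] M [ 0.14  0.44 -0.03] tool z [-0.003  0.004 -1.   ] jaw deg -88.9 w 0.0222 q [-0.42  0.08  1.78  0.14  0.77  1.29] 16.3
```

Bar pinched (22.2 mm). Swinging along the arc.

Request:
play_rows:
  steps:
    - [[-0.6,0,-0.2,0,0,-0.05,0.1],[-1.3,0,-0.2,0,0,-0.11,0.1],[-2.6,0.2,-0.2,0,0,-0.22,0.1],[-3.9,0.6,-0.2,0,0,-0.33,0.1],[-5.1,1.1,-0.2,0,0,-0.44,0.1],[-6.2,1.7,-0.2,0,0,-0.55,0.1],[-7.3,2.5,-0.2,0,0,-0.66,0.1],[-8.3,3.3,-0.2,0,0,-0.77,0.1],[-9.2,4.3,-0.2,0,0,-0.88,0.1],[-9.9,5.3,-0.2,0,0,-0.99,0.1],[-10.6,6.5,-0.2,0,0,-1.1,0.1],[-11.1,7.6,-0.2,0,0,-1.21,0.1],[-11.4,8.2,-0.2,0,0,-1.26,0.1],[-11.4,8.2,-0.2,0,0,-1.26,0.1]]

```text
time_s: 17.47
ee_pos: [0.5202, -0.0554, 0.1799]
eef_rot: [-2.978, -0.492, -0.559]
force: [0.4, -2.3, -9.6]
grip_width: 0.0216
```

```bash
python3 - <<'E'
from h import *
from station import ctrl
o=ctrl.get_obs();cup(o)
for q in (.28,.2,.12,.04,0,-.03): print(round(q,2),rel(o,cw(armpt(q,.119,-.030)),toolR(-q)).tolist())
E
```

```text
TCP cup mm [31.9 35.9 73.9] F [-4.  -2.2 -8.8] M [-0.67  1.03  0.12] tool z [-0.007  0.004 -1.   ] jaw deg -16.5 w 0.0216 q [-0.16 -0.05  2.01 -0.05  0.66  0.39] 17.47
0.28 [0.08, -0.07, -0.01, -0.0, 0.01, -0.01]
0.2 [-0.87, -0.02, -0.01, -0.0, 0.01, -0.09]
0.12 [-1.82, 0.1, -0.0, -0.0, 0.01, -0.17]
0.04 [-2.75, 0.3, 0.01, -0.0, 0.01, -0.25]
0 [-3.21, 0.42, 0.01, -0.0, 0.01, -0.29]
-0.03 [-3.55, 0.53, 0.01, -0.0, 0.01, -0.32]
```

Request:
play_rows:
  steps:
    - [[-0.9,0,0.1,0,0,-0.09,0.1],[-1.8,0.1,0.1,0,0,-0.17,0.1],[-2.4,0.2,0.1,0,0,-0.22,0.1],[-2.8,0.3,0.1,0,0,-0.25,0.1],[-3.1,0.4,0.1,0,0,-0.28,0.1],[-3.3,0.4,0.1,0,0,-0.29,0.1],[-3.5,0.4,0.1,0,0,-0.29,0.1],[-3.7,0.4,0.1,0,0,-0.29,0.1],[-3.7,0.4,0.1,0,0,-0.29,0.1]]

```text
time_s: 18.22
ee_pos: [0.4939, -0.0427, 0.1636]
eef_rot: [-3.138, -0.525, -0.231]
force: [15.9, -8.8, -0.1]
grip_width: 0.0255
```

```bash
python3 - <<'E'
from h import *
from station import ctrl
cup(ctrl.get_obs())
E
```

```text
TCP cup mm [-0.9 42.3 74. ] F [15.1 -5.  -8.8] M [-0.82 -2.69 -0.07] tool z [ 0.001  0.004 -1.   ] jaw deg -0.0 w 0.0255 q [-0.13 -0.09  2.1  -0.08  0.61  0.15] 18.22
```

Arm is at its stop, with 15 N reaction. Releasing, rising and moving over the lock ring with the jaws pre-turned.

Request:
play_rows:
  steps:
    - [[-0.1,0,0,0,0,0,0.3],[-0.1,0,0,0,0,0,0.6],[-0.1,0,0,0,0,0,0.6],[-0.1,0,0,0,0,0,0.6],[0,0,-1,0,0,0,0.6],[0,0,-3,0,0,0,0.6],[0,0,-5.5,0,0,0,0.6],[0,0,-8,0,0,0,0.6],[0,-1,-8,0,0,-0.12,0.6],[0,-2,-8,0,0,-0.24,0.6],[0,-3,-8,0,0,-0.36,0.6],[0,-3.8,-8,0,0,-0.48,0.6],[0,-3.8,-8,0,0,-0.6,0.6],[0,-3.8,-8,0,0,-0.72,0.6],[0,-3.8,-8,0,0,-0.8,0.6],[0,-3.8,-8,0,0,-0.8,0.6],[0,-3.8,-8,0,0,-0.8,0.6]]

```text
time_s: 19.63
ee_pos: [0.4633, 0.0033, 0.2328]
eef_rot: [2.752, -0.36, 0.639]
force: [0.3, -0.4, 0.1]
grip_width: 0.0561
```

```bash
python3 - <<'E'
from h import *
from station import ctrl
o=ctrl.get_obs();cup(o)
c=ctrl.camera("wrist");t=ctrl.camera("top")
p=proj(c,cw([[.019*np.cos(a),.08+.019*np.sin(a),.137] for a in np.linspace(0,6.28,60)]));print("ring pred",p.min(0),p.max(0),p.mean(0))
cv2.imwrite("pics/i.png",c["frame"]);print(rel(o,cw([0,.08,.095]),toolR(.8)))
g=c["frame"].max(2).astype(int);u,v=p.mean(0).round().astype(int)
for dv in(-20,-10,0,10): print(v+dv,g[v+dv,u-60:u+60:2])
for du in(-10,0,10): print("col",u+du,g[v-60:v+45:2,u+du])
E
```

```text
TCP cup mm [ -1.2  80.1 154.1] F [ 0.3 -0.3 -0.1] M [ 0.02  0.23 -0.04] tool z [ 0.001  0.004 -1.   ] jaw deg 45.7 w 0.0561 q [-0.   -0.25  2.06 -0.15  0.82 -0.5 ] 19.63
ring pred [293.42283827 194.48289354] [347.19802879 246.11660352] [320.61951984 220.83905699]
[ 0.06  0.1   5.91 -0.   -0.   -0.  ]
201 [150 149 135 120 140 206 233 216 173 173 173 172 186 194 195 193 190 191
 193 192 173 109 101 101  93  95 100 107  99  98  98 100  99 100 102 103
 101 103 103  97  97 107 129 233 245 244 244 245 245 245 245 245 245 245
 244 239 222 177 158 184]
211 [157 140 135 134 135 137 138 138 143 150 158 166 169 170 168 161 178 190
 181 109 104 115 114 133 205 226 226 190 125 125 125 124 124 126 124 125
 126 125 125 121 111 105 104 105 158 238 245 245 245 245 245 245 245 245
 245 245 245 245 245 244]
221 [140 142 147 147 143 144 143 147 146 160 185 174 151 142 142 156 202 233
 233 126 120 123 126 127 126 125 125 125 126 126 126 125 126 127 126 126
 125 127 127 127 127 118 111 125 218 246 245 245 245 245 245 245 245 245
 245 245 245 245 245 245]
231 [133 134 137 105  85  99 147 150 150 143 164 21
[... 169 characters left out ...]
45
 217  92  99 127 136 136]
col 311 [215 229 237 237 237 239 237 237 237 237 230 199 207 169 163 158 114  92
  97 100  95  96 132 209 225 226 208 133 125 125 125 127 127 126 126 125
 126 129 130 125 134 145 165 235 244 244 244 244 244 245 245 245 245]
col 321 [238 236 235 236 236 231 191 205 216 216 195 148 145 146 141 114  91  93
  95  97  98 101 106 122 123 125 125 126 126 125 126 126 127 126 126 128
 128 128 128 128 127 187 244 245 245 244 244 245 244 244 244 244 244]
col 331 [171 168 163 171 163 162 152 187 202 157 146 144 143 146 145 113  96  95
 100  99 103 109 121 126 125 125 125 126 126 125 126 127 127 127 126 128
 130 129 129 126 172 238 245 244 244 244 244 244 244 244 244 244 244]
```

Ring seen at about (323,222), with its rib towards the front (open). Descending on it and gripping.

Request:
play_rows:
  steps:
    - [[0.15,0.1,1.5,0,0,0,0.6],[0.15,0.1,3,0,0,0,0.6],[0.15,0.1,4.5,0,0,0,0.6],[0.15,0.1,5.5,0,0,0,0.6],[0.15,0.1,5.9,0,0,0,0.6],[0.15,0.1,5.9,0,0,0,0.2],[0.15,0.1,5.9,0,0,0,0.2],[0.15,0.1,5.9,0,0,0,0.2],[0.15,0.1,5.9,0,0,0,0.2],[0.15,0.1,5.9,0,0,0,0.2],[0.15,0.1,5.9,0,0,0,0.2]]
  force: 30

```text
time_s: 20.65
ee_pos: [0.4939, -0.0033, 0.1834]
eef_rot: [2.751, -0.361, 0.64]
force: [-2.4, 0.9, 5.5]
grip_width: 0.037
```

```bash
python3 - <<'E'
from h import *
from station import ctrl
cup(ctrl.get_obs())
E
```

```text
TCP cup mm [ 1.2 80.7 95.6] F [0.6 0.3 6.1] M [ 0.07  0.25 -0.03] tool z [ 0.002  0.004 -1.   ] jaw deg 45.6 w 0.037 q [-0.02 -0.12  2.07 -0.16  0.68 -0.49] 20.65
```

Request:
play_rows:
  steps:
    - [[0,0,0,0,0,0.1,0.2],[0,0,0,0,0,0.2,0.2],[0,0,0,0,0,0.3,0.2],[0,0,0,0,0,0.4,0.2],[0,0,0,0,0,0.5,0.2],[0,0,0,0,0,0.6,0.2],[0,0,0,0,0,0.7,0.2],[0,0,0,0,0,0.8,0.2],[0,0,0,0,0,0.9,0.2],[0,0,0,0,0,1.0,0.2],[0,0,0,0,0,1.1,0.2],[0,0,0,0,0,1.2,0.2],[0,0,0,0,0,1.3,0.2],[0,0,0,0,0,1.4,0.2],[0,0,0,0,0,1.48,0.2],[0,0,0,0,0,1.55,0.2],[0,0,0,0,0,1.6,0.2],[0,0,0,0,0,1.6,0.2]]

```text
time_s: 22.15
ee_pos: [0.4942, -0.0031, 0.1838]
eef_rot: [-2.742, -0.353, -1.107]
force: [0.9, 1.4, 1.9]
grip_width: 0.0375
```

```bash
python3 - <<'E'
from h import *
from station import ctrl
cup(ctrl.get_obs())
E
```

```text
TCP cup mm [ 1.6 80.9 95.9] F [1.5 1.6 1.4] M [0.16 0.07 0.14] tool z [ 0.003  0.004 -1.   ] jaw deg -46.1 w 0.0375 q [-0.02 -0.12  2.07 -0.16  0.68  1.11] 22.15
```

Request:
play_rows:
  steps:
    - [[0,0,0,0,0,0.05,0.2],[0,0,0,0,0,0.1,0.2],[0,0,0,0,0,0.12,0.2]]

```text
time_s: 22.4
ee_pos: [0.4942, -0.0033, 0.1841]
eef_rot: [-2.704, -0.305, -1.223]
force: [2.8, -0.4, 2.6]
grip_width: 0.0375
```

```bash
python3 - <<'E'
from h import *
from station import ctrl
cup(ctrl.get_obs())
E
```

```text
TCP cup mm [ 1.8 80.7 96. ] F [3.8 0.2 0.9] M [-0.07 -0.62  0.66] tool z [ 0.004  0.004 -1.   ] jaw deg -53.0 w 0.0375 q [-0.02 -0.12  2.07 -0.16  0.68  1.23] 22.4
```

Ring hit its stop (0.66 N·m, jaws turned 98°), so it is locked. Moving to the knob.

Request:
play_rows:
  steps:
    - [[0,0,0,0,0,-0.05,0.65],[0,0,0,0,0,-0.05,0.65],[0,0,0,0,0,-0.05,0.65],[0,0,0,0,0,-0.05,0.65],[0,0,-2,0,0,-0.05,0.65],[0,0,-5,0,0,-0.05,0.65],[0,0,-7,0,0,-0.1,0.65],[1.3,1,-7,0,0,-0.2,0.65],[2.5,1.9,-7,0,0,-0.32,0.65],[3.8,2.9,-7,0,0,-0.44,0.65],[5.1,3.9,-7,0,0,-0.56,0.65],[6.4,4.8,-7,0,0,-0.68,0.65],[6.4,4.8,-7,0,0,-0.8,0.65],[6.4,4.8,-7,0,0,-0.92,0.65],[6.4,4.8,-7,0,0,-1.04,0.65],[6.4,4.8,-7,0,0,-1.1,0.65],[6.4,4.8,-7,0,0,-1.1,0.65]]

```text
time_s: 23.82
ee_pos: [0.4418, -0.0735, 0.2443]
eef_rot: [3.043, -0.519, -0.026]
force: [1.8, 0.2, 0.5]
grip_width: 0.0608
```

```bash
python3 - <<'E'
from h import *
from station import ctrl
o=ctrl.get_obs();cup(o)
c=ctrl.camera("wrist")
p=proj(c,cw([[.0015+.021*np.cos(a),.0007+.021*np.sin(a),.148] for a in np.linspace(0,6.28,60)]));print("knob pred",p.min(0),p.max(0),p.mean(0))
cv2.imwrite("pics/j.png",c["frame"]);print(rel(o,cw([.0015,.0007,.103]),toolR(np.radians(10))))
g=c["frame"].max(2).astype(int);u,v=p.mean(0).round().astype(int)
for dv in(-10,0,10): print(v+dv,g[v+dv,u-60:u+60:3])
for du in(-10,0,10): print("col",u+du,g[v-60:v+60:3,u+du])
# ring rib check
m=proj(c,cw([[.0015-.012,.08,.137],[.0015,.092,.137],[.0015,.08,.137]]));print("rib front/left/centre",m,[g[int(b)-2:int(b)+3,int(a)-2:int(a)+3].max() for a,b in m])
E
```

```text
TCP cup mm [  1.7   0.4 165.7] F [ 1.7  0.6 -0.5] M [-0.07  0.3   0.06] tool z [ 0.004  0.004 -1.   ] jaw deg 10.2 w 0.0608 q [-0.26 -0.32  2.08  0.02  0.85 -0.22] 23.82
knob pred [289.52445195 190.38689633] [348.86134584 247.40425117] [319.67027206 219.25904249]
[-0.04 -0.01  6.27 -0.   -0.    0.  ]
209 [101 132 175 232 232 234 233 231 231 231 171  78  79  84  88  86  88  89
  88  88  89  89  91  90  91  92  91  89  87 178 241 240 240 240 240 239
 240 240 240 240]
219 [113 139 231 231 231 230 231 231 230 223 187  81  83  87  95 137 194 235
 246 187  88  91  90  92  93  92  93  92  91 237 240 240 241 240 241 240
 240 241 240 240]
229 [127 119  83 231 231 231 231 232 230 213 233 170  83  87  90  91  91  91
  92  92  92  92  93  92  93  93  93  90 238 239 240 240 240 241 241 240
 240 240 123 112]
col 310 [150 154 128 134 147 152 124 135 143  97  79  81  80  81  87  88  89  87
  81 161 228  87  91  91  91  92  92  90 229 241 240 240 240 239 238 237
 237 237 234 222]
col 320 [178 178 178 177 177 177 175 165 140  78  81  82  81  87  89  88  89  90
  89  87  88  89  92  92  92  93  94  90 182 240 239 237 233 227 221 220
 129 102  89  96]
col 330 [177 175 176 177 178 180 180 180 180 135  82  84  84  85  90  90  91  91
  91  91  91  92  93  94  93  94  91 138 204 216 238 240 240 240 240 241
 225 209 209 195]
rib front/left/centre [[322.34150351 102.54579229]
 [342.87704684  87.69031325]
 [339.52150864 105.76855892]] [np.int64(90), np.int64(213), np.int64(114)]
```

The ring's rib now points left (locked), and the knob is centred under the tool. Gripping it.

Request:
play_rows:
  steps:
    - [[0,0,1.5,0,0,0,0.65],[0,0,3,0,0,0,0.65],[0,0,4.5,0,0,0,0.65],[0,0,5.7,0,0,0,0.65],[0,0,6.3,0,0,0,0.65],[0,0,6.3,0,0,0,0.2],[0,0,6.3,0,0,0,0.2],[0,0,6.3,0,0,0,0.2],[0,0,6.3,0,0,0,0.2],[0,0,6.3,0,0,0,0.2],[0,0,6.3,0,0,0,0.2]]
  force: 40

```text
time_s: 24.78
ee_pos: [0.4726, -0.0804, 0.1904]
eef_rot: [3.046, -0.519, -0.031]
force: [-6.9, 1.5, 3.3]
grip_width: 0.0412
```

```bash
python3 - <<'E'
from h import *
from station import ctrl
cup(ctrl.get_obs())
E
```

```text
TCP cup mm [  1.9   0.7 103.2] F [-4.4 -0.1  6.3] M [-0.2   1.03 -0.04] tool z [ 0.004  0.004 -1.   ] jaw deg 9.9 w 0.0412 q [-0.26 -0.18  2.11  0.03  0.69 -0.21] 24.78
```

Request:
play_rows:
  steps:
    - [[0,0,0,0,0,0.07,0.2],[0,0,0,0,0,0.14,0.2],[0,0,0,0,0,0.21,0.2],[0,0,0,0,0,0.28,0.2],[0,0,0,0,0,0.35,0.2],[0,0,0,0,0,0.42,0.2],[0,0,0,0,0,0.49,0.2],[0,0,0,0,0,0.54,0.2]]

```text
time_s: 25.45
ee_pos: [0.4725, -0.0805, 0.1905]
eef_rot: [-2.93, -0.487, -0.653]
force: [1.5, -1.4, -4.3]
grip_width: 0.0413
```

```bash
python3 - <<'E'
from h import *
from station import ctrl
cup(ctrl.get_obs())
E
```

```text
TCP cup mm [  2.    0.6 103.4] F [-0.6 -1.1 -4.6] M [-0.33  0.35  0.26] tool z [ 0.004  0.004 -1.   ] jaw deg -21.2 w 0.0413 q [-0.26 -0.18  2.11  0.03  0.69  0.33] 25.45
```

Request:
play_rows:
  steps:
    - [[0,0,0,0,0,0.06,0.2],[0,0,0,0,0,0.12,0.2],[0,0,0,0,0,0.15,0.2]]

```text
time_s: 25.7
ee_pos: [0.4724, -0.0805, 0.1906]
eef_rot: [-2.855, -0.45, -0.819]
force: [2.7, -0.9, -5.4]
grip_width: 0.0411
```

```bash
python3 - <<'E'
from h import *
from station import ctrl
cup(ctrl.get_obs())
E
```

```text
TCP cup mm [  1.9   0.5 103.5] F [-0.2 -0.3 -6.1] M [-0.32  0.11  0.24] tool z [ 0.004  0.003 -1.   ] jaw deg -30.0 w 0.0411 q [-0.26 -0.18  2.11  0.03  0.69  0.48] 25.7
```

Request:
play_rows:
  steps:
    - [[0,0,0,0,0,0.06,0.2],[0,0,0,0,0,0.12,0.2],[0,0,0,0,0,0.15,0.2]]

```text
time_s: 25.95
ee_pos: [0.4723, -0.0806, 0.1906]
eef_rot: [-2.789, -0.402, -0.979]
force: [3.4, -0.6, -7.1]
grip_width: 0.0413
```

```bash
python3 - <<'E'
from h import *
from station import ctrl
cup(ctrl.get_obs())
E
```

```text
TCP cup mm [  1.9   0.5 103.5] F [-0.6  0.2 -7.9] M [-0.28  0.04  0.28] tool z [ 0.005  0.003 -1.   ] jaw deg -38.8 w 0.0413 q [-0.26 -0.18  2.11  0.02  0.69  0.64] 25.95
```

Request:
play_rows:
  steps:
    - [[0,0,0.1,0,0,0.06,0.2],[0,0,0.1,0,0,0.12,0.2]]

```text
time_s: 26.12
ee_pos: [0.4732, -0.0808, 0.1909]
eef_rot: [-2.742, -0.358, -1.103]
force: [-4.0, 0.9, 5.4]
grip_width: 0.0416
```

```bash
python3 - <<'E'
from h import *
from station import ctrl
cup(ctrl.get_obs())
E
```

```text
TCP cup mm [  2.9   0.4 103.3] F [-0.9 -0.1  6.7] M [-0.29  0.5   0.35] tool z [ 0.007  0.003 -1.   ] jaw deg -45.8 w 0.0416 q [-0.26 -0.18  2.11  0.02  0.68  0.76] 26.12
```

Request:
play_rows:
  steps:
    - [[0,0,0,0,0,0.06,0.2],[0,0,0,0,0,0.12,0.2]]

```text
time_s: 26.28
ee_pos: [0.4732, -0.0809, 0.1911]
eef_rot: [-2.702, -0.309, -1.222]
force: [1.8, -0.2, -2.3]
grip_width: 0.0412
```

```bash
python3 - <<'E'
from h import *
from station import ctrl
cup(ctrl.get_obs())
E
```

```text
TCP cup mm [  3.    0.4 103.5] F [ 0.4  0.2 -2.9] M [-0.19  0.27  0.38] tool z [ 0.007  0.003 -1.   ] jaw deg -52.9 w 0.0412 q [-0.25 -0.18  2.11  0.02  0.68  0.88] 26.28
```

Request:
play_rows:
  steps:
    - [[0,0,0,0,0,0.06,0.2],[0,0,0,0,0,0.08,0.2]]

```text
time_s: 26.45
ee_pos: [0.4731, -0.0809, 0.1912]
eef_rot: [-2.68, -0.273, -1.299]
force: [2.1, -0.4, -5.4]
grip_width: 0.0409
```

```bash
python3 - <<'E'
from h import *
from station import ctrl
cup(ctrl.get_obs())
E
```

```text
TCP cup mm [  2.9   0.4 103.6] F [-0.9  0.1 -5.7] M [-0.25  0.23  0.36] tool z [ 0.008  0.003 -1.   ] jaw deg -57.6 w 0.0409 q [-0.25 -0.18  2.11  0.02  0.68  0.97] 26.45
```

Request:
play_rows:
  steps:
    - [[0,0,0,0,0,0.06,0.2],[0,0,0,0,0,0.08,0.2]]

```text
time_s: 26.62
ee_pos: [0.473, -0.0809, 0.1912]
eef_rot: [-2.661, -0.236, -1.375]
force: [4.3, 0.3, -5.0]
grip_width: 0.0408
```

```bash
python3 - <<'E'
from h import *
from station import ctrl
cup(ctrl.get_obs())
E
```

```text
TCP cup mm [  2.9   0.3 103.6] F [ 1.1  1.3 -6.4] M [-0.13  0.09  0.43] tool z [ 0.008  0.002 -1.   ] jaw deg -62.3 w 0.0408 q [-0.25 -0.18  2.11  0.02  0.68  1.05] 26.62
```

Request:
play_rows:
  steps:
    - [[0,0,0,0,0,0.06,0.2],[0,0,0,0,0,0.08,0.2]]

```text
time_s: 26.78
ee_pos: [0.473, -0.081, 0.1912]
eef_rot: [-2.645, -0.198, -1.448]
force: [4.5, 0.3, -5.2]
grip_width: 0.0414
```

```bash
python3 - <<'E'
from h import *
from station import ctrl
cup(ctrl.get_obs())
E
```

```text
TCP cup mm [  2.9   0.3 103.6] F [ 1.1  1.3 -6.7] M [-0.25  0.22  0.42] tool z [ 0.008  0.002 -1.   ] jaw deg -66.9 w 0.0414 q [-0.25 -0.18  2.11  0.02  0.68  1.13] 26.78
```

Request:
play_rows:
  steps:
    - [[0,0,0,0,0,0.06,0.2],[0,0,0,0,0,0.08,0.2]]

```text
time_s: 26.95
ee_pos: [0.473, -0.081, 0.1911]
eef_rot: [-2.632, -0.159, -1.521]
force: [2.0, -1.8, -4.9]
grip_width: 0.0413
```

```bash
python3 - <<'E'
from h import *
from station import ctrl
cup(ctrl.get_obs())
E
```

```text
TCP cup mm [  2.8   0.2 103.6] F [-0.4 -1.2 -5.4] M [-0.48  0.26  0.35] tool z [ 0.008  0.002 -1.   ] jaw deg -71.6 w 0.0413 q [-0.25 -0.18  2.11  0.02  0.68  1.21] 26.95
```

Request:
play_rows:
  steps:
    - [[0,0,0,0,0,0.06,0.2],[0,0,0,0,0,0.08,0.2]]

```text
time_s: 27.12
ee_pos: [0.4729, -0.081, 0.1911]
eef_rot: [-2.623, -0.119, -1.592]
force: [2.4, -0.9, -6.2]
grip_width: 0.0414
```

```bash
python3 - <<'E'
from h import *
from station import ctrl
cup(ctrl.get_obs())
E
```

```text
TCP cup mm [  2.8   0.2 103.6] F [-0.9 -0.3 -6.6] M [-0.32  0.28  0.33] tool z [ 0.008  0.002 -1.   ] jaw deg -76.2 w 0.0414 q [-0.25 -0.18  2.11  0.02  0.68  1.29] 27.12
```

Request:
play_rows:
  steps:
    - [[0,0,0,0,0,0.06,0.2],[0,0,0,0,0,0.08,0.2]]

```text
time_s: 27.28
ee_pos: [0.4729, -0.081, 0.1911]
eef_rot: [-2.616, -0.079, -1.662]
force: [4.4, -1.0, -4.9]
grip_width: 0.0408
```

```bash
python3 - <<'E'
from h import *
from station import ctrl
cup(ctrl.get_obs())
E
```

```text
TCP cup mm [  2.8   0.2 103.6] F [ 1.4  0.1 -6.5] M [-0.33  0.18  0.34] tool z [ 0.008  0.002 -1.   ] jaw deg -80.9 w 0.0408 q [-0.25 -0.18  2.11  0.02  0.68  1.37] 27.28
```

Request:
play_rows:
  steps:
    - [[0,0,0,0,0,0.06,0.2],[0,0,0,0,0,0.08,0.2]]

```text
time_s: 27.45
ee_pos: [0.473, -0.081, 0.1912]
eef_rot: [-2.611, -0.038, -1.732]
force: [2.6, -1.2, -4.8]
grip_width: 0.041
```

```bash
python3 - <<'E'
from h import *
from station import ctrl
cup(ctrl.get_obs())
E
```

```text
TCP cup mm [  2.8   0.2 103.6] F [ 0.  -0.5 -5.6] M [-0.29  0.28  0.4 ] tool z [ 0.008  0.002 -1.   ] jaw deg -85.5 w 0.041 q [-0.25 -0.18  2.11  0.02  0.68  1.45] 27.45
```

Request:
play_rows:
  steps:
    - [[0,0,0,0,0,0.06,0.2],[0,0,0,0,0,0.08,0.2]]

```text
time_s: 27.62
ee_pos: [0.473, -0.081, 0.1912]
eef_rot: [-2.61, 0.003, -1.801]
force: [3.7, -0.1, -5.1]
grip_width: 0.0411
```

```bash
python3 - <<'E'
from h import *
from station import ctrl
cup(ctrl.get_obs())
E
```

```text
TCP cup mm [  2.8   0.2 103.6] F [ 0.6  0.8 -6.2] M [-0.38  0.3   0.44] tool z [ 0.008  0.002 -1.   ] jaw deg -90.1 w 0.0411 q [-0.25 -0.18  2.11  0.02  0.68  1.53] 27.62
```

The torque peaked (0.43), dipped (0.33) and rose again (0.44): the clutch has slipped past its first click. Stopping there and letting go.

Request:
play_rows:
  steps:
    - [[0,0,0,0,0,-0.02,0.65],[0,0,0,0,0,-0.02,0.65],[0,0,0,0,0,-0.02,0.65],[0,0,0,0,0,-0.02,0.65],[0,0,-2,0,0,0,0.65],[0,0,-4,0,0,0,0.65],[0,0,-6.2,0,0,0,0.65],[0,0,-9,0,0,0,0.65],[0,0,-12,0,0,0,0.65],[0,0,-13,0,0,0,0.65],[0,0,-13,0,0,0,0.65]]

```text
time_s: 28.53
ee_pos: [0.4088, -0.0662, 0.3061]
eef_rot: [-2.605, 0.002, -1.801]
force: [0.4, -0.5, -0.4]
grip_width: 0.0613
```

```bash
python3 - <<'E'
from h import *
from station import ctrl
o=ctrl.get_obs();cup(o)
c=ctrl.camera("wrist");s=ctrl.camera("scene")
p=cw([[.002,.0005,.148],[.0015,.08,.137]]);uv=proj(c,p);print(uv)
def line(frame,cam,ctr,rad,nm):
    th=np.radians(np.arange(0,360,5));best=[]
    for t in th:
        q=proj(cam,cw([[ctr[0]+r*np.cos(t),ctr[1]+r*np.sin(t),ctr[2]] for r in np.linspace(.35*rad,.75*rad,6)]))
        best.append(np.median([frame[int(round(v)),int(round(u))].max() for u,v in q]))
    i=np.argmax(best);print(nm,"cup angle",np.degrees(th[i]),best[i],np.median(best))
line(c["frame"],c,[.002,.0005,.148],.021,"knob now");line(c["frame"],c,[.0015,.08,.137],.019,"ring now")
# before turning: picture j, pose jaw 10 tool at (1.7,.4,165.7): image angle of line
a=cv2.resize(s["frame"][160:300,340:480],(400,400),interpolation=cv2.INTER_CUBIC)
cv2.imwrite("pics/k.png",np.hstack([cv2.resize(c["frame"][50:350,170:470],(400,400),interpolation=cv2.INTER_CUBIC),a]))
E
```

```text
TCP cup mm [  3.3  -0.  236.1] F [ 0.2 -0.4 -0.6] M [-0.03  0.35 -0.  ] tool z [ 0.013  0.002 -1.   ] jaw deg -90.0 w 0.0613 q [-0.26 -0.45  2.03  0.02  1.03  1.53] 28.53
[[320.48830059 200.36497179]
 [237.27531773 198.35237782]]
knob now cup angle 75.0 227.0 83.0
ring now cup angle 70.0 137.5 101.0
```

View pics/k.png

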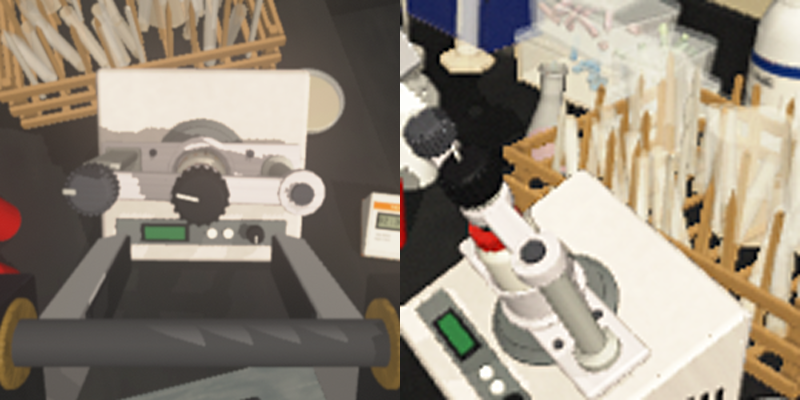

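```bash
python3 -c "
from station import ctrl
print(ctrl.hand_in())"
```

```text
the job is handed in; nothing more can be done
None
```

The mixer is loaded, locked and clamped, and I handed the job in at about 28.6 s with the gripper clear. I did not press or re-measure the jar after clamping, so "fully home" rests on the insertion check below.

- **Jar:** It is in the cup, cap up. It stopped against the floor at 28 N, 40.6 mm along the axis; I had gripped it 40 mm above its base. It also touched the cup wall lightly on the way in, and I corrected that with a 1.5 mm sideways shift.
- **Clamp arm:** My first try passed above the bar without touching it, because the open fingertips sit about 20 mm behind the TCP. I repeated it deeper, and the arm reached its stop with about 15 N of reaction.
- **Lock ring:** Turned clockwise until it hit its stop at 0.66 N·m. The rib points left in the last wrist picture, as it should when locked.
- **Clamp knob:** Turned about 1.75 rad clockwise; the white line turned with the tool. The torque rose to 0.43 N·m, dipped to 0.33, then rose to 0.44, so the clutch slipped past its first click. From the turn and the given spindle limits, that is one click, two at most. The torque readings are noisy and I did not check the spindle collar, so the exact count is unconfirmed.
- **Last picture:** It shows the arm over the jar with its rib and knob as expected. I never touched the other jar, the bottle or the dishes.

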